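# Fetch the lathe chuck from behind the finishing supplies

### The job

The small steel lathe chuck at the back of the plywood supply stand is hemmed in by the glue bottle, the sealer can and the wax jar: first stand all three upright in the empty carrying tray, then fetch the chuck and set it down, jaws up, in the middle of the round felt pad in the accessory tray. Once the chuck is there, put bottle, can and jar each back upright on the very spot of the stand that it came from, knocking nothing over and leaving the wooden skittle and the cork sanding block where they are.

Things in the scene. Friction and masses are not known exactly. Their poses are not given: they have to be found in the camera images.
- glue_bottle: White round glue bottle, 127 mm tall: straight body 52 mm in diameter up to 86 mm, then a shoulder, a narrow neck and a grey pointed nozzle; paper band round the body. About 0.18 kg. Origin: centre of its underside; z is its axis, up. At the start it stands on one of the three cork discs of the stand.
- sealer_can: Round aluminium can with a plain paper band, 60 mm in diameter, straight sides (rims 62 mm), 109 mm tall with its pressed lid. About 0.30 kg. Origin: centre of its underside; z is its axis, up. Starts on one of the three cork discs.
- wax_jar: Round amber glass jar of wax with a black screw lid, 96 mm tall: glass 60 mm in diameter up to 66 mm, lid 57 mm in diameter from 74 to 96 mm. About 0.26 kg. Origin: centre of its underside; z is its axis, up. Starts on one of the three cork discs.
- chuck: Small bare-steel four-jaw lathe chuck on its back, jaws up: round body 56 mm in diameter from 0 to 20 mm, 52 mm from 23 to 30 mm; four jaws within a 48 mm circle reach 42 mm. About 0.40 kg. Origin: centre of its underside; z up. Starts at the back of the stand between two containers and behind the third, 69 to 81 mm from each, centre to centre.
- stand: Plywood supply stand, fixed; origin centre underside, on the bench; board 200 (x) by 270 (y) mm, its top at 18 mm. Rail along the +x edge 45 mm high, cheeks at the y ends 30 mm high, each 12 mm thick. Flush 72 mm cork discs at x, y = (35, 72), (-42, 0), (35, -72) mm: one container on each, within 5 mm of its centre; chuck at (35, 0).
- carry_tray: Empty plywood carrying tray on the bench, left or right of the stand, fixed: outside 310 mm long (its x) by 140 mm wide (its y), inside 294 by 124 mm. Inner floor 6 mm above its origin, which is the centre of its underside. Long rims 18 mm, end rims 28 mm above the bench. It is the side area for the three containers.
- accessory_tray: Shallow dark wooden tray, fixed, at the stand's other side. Origin: on the bench below the centre of its round grey felt pad (72 mm, flush), the chuck's place. Inner floor at 6 mm, rims 14 mm high. Inside it reaches 69 mm to both y sides, 64 mm to -x, 124 mm to +x; a T-shaped chuck key and two steel centres lie fixed from 60 to 122 mm along +x, up to 22 mm above the bench.
- skittle: Turned wooden skittle, 80 mm tall, foot 34 mm in diameter, standing at a near corner of the stand, at about x, y = (-65, 105) mm in its frame. Origin: centre of its underside. A bystander: leave it alone.
- sanding_block: Cork sanding block, 50 by 35 mm (x, y) and 24 mm high, lying at the other near corner of the stand, at about x, y = (-63, -103) mm in its frame. Origin: centre of its underside. A bystander: leave it alone.

How it is judged:
By the outcome, as a careful person would: the job done as asked, in the order asked, and still so for the second after the job is handed in, with the robot touching nothing.
It also fails if it takes over 147 s, if anything falls off the work surface, if the arm or the gripper's body presses on something with over 40 N, if the wrist force passes 120 N, or if a joint passes its speed limit or range.

### The arm

A 6-joint arm with a two-finger parallel gripper is mounted at the origin on the work surface. World frame = base frame: x ahead of the robot, y to its left, z up, the work surface at z = 0. Lengths are in mm, angles in degrees, forces in N, time in s.
With the tool pointing down it reaches from about 300 to 850 mm from the base axis. Payload 4.2 kg.
Tool frame: the origin (TCP) lies between the finger pads; the fingertips stand 22 mm ahead of it and the grasp point (between the pads) lies 3 mm ahead of it; z points along the fingers, y is the direction in which the jaws open and shut (so a half turn about z gives the same grasp; the last joint's range is limited). The gripper opens to 91 mm and grips with 3 to 60 N. Pads are 32 mm wide; open, the fingers measure 118 mm over their backs; the gripper's body (76 mm by 178 mm) begins 60 mm behind the grasp point.
Start: joints at [69.328, 18.312, 89.639, -0, 72.044, -1.146], TCP at [192.191, 541.944, 235.976] pointing down, gripper open.
Joint ranges: [-177.97, 177.97], [-48.28, 115.42], [12.27, 149.76], [-77.06, 257.06], [2.81, 150.46], [-146.56, 146.56]. Speed limits (degrees/s): [147.25, 147.25, 180, 180, 180, 180].

### API

Orientations are given as [roll, pitch, yaw] about the fixed x, y, z axes, in that order (R = Rz(yaw) Ry(pitch) Rx(roll)).
In Python, from workcell import telemetry, cams, env gives the robot as it stands.
- The arm moves only by the shell command python3 -m inch 'ROWS' [FORCE]. ROWS is JSON, a list of rows, each an object of numbers: "x", "y", "z": the shift along the tool's x, y, z in cm; "yaw": the turn about the tool's z in units of 5 degrees (1.0 is 5 degrees); "gripper": the gripper's target within -1 to 1 (fully open at 1, half-way at 0, shut at -1). A call has 1 to 12 rows; each row shifts and turns the commanded pose from where the row before left it, along the tool's axes as they then stand; what a row does not reach is not made up. A row lasts 1/12 s, in which the tool goes at most 41.7 mm and 7.16 degrees, less where a joint would pass 70% of its speed; a pose out of reach is approached as far as the arm can. A call is refused whole if a number of a shift passes 4.17 or a number of a turn 1, either way. A call with a gripper value outside its range is refused whole. The fingers move at their own pace and stop on an object; FORCE is the grip in N (left out, the last holds). Time passes only in rows, so rows that do not move let the fingers close. It gives the time, the measured TCP pose, the force and the opening at its end, in the units of the state.
- telemetry.state(): the state, without advancing time (a new reading comes with each control period).
- cams.grab_frame(name): name is "scene" or "top" or "wrist"; returns a dict with "pixels" (480x640x3 uint8, red, green, blue), "mtx" (3x3 intrinsics, pixels), "rvec" (rotation vector, rad) and "tvec" (3), from world to camera coordinates, as OpenCV has them. Camera axes: x right, y down, z forward; pixel columns grow to the right and rows downward; lengths in mm; the calibration is good to about 2 mm. A picture is of the moment at which its call begins. There is no depth.
- env.job_done(): hands the job in, once; it reports no verdict.
The state is a dict: "time_s": time; "qpos": joint angles; "qvel": joint speeds; "effort": joint torques, N m; "ee_pos": TCP position; "ee_rot": TCP orientation; "force": force on the tool from outside, world axes, zero at the start; "torque": the same for the moment, N m; "gripper_width": finger opening in mm.
Only numpy, scipy, OpenCV 4.12 (cv2) and the standard library are available. Lean on these libraries where they do the work, as an engineer would, in place of code of your own. Each camera call takes 0.05 s, during which the arm holds its last target. There are 200 camera calls.

## Working session

There is one attempt and no reset: what is moved stays moved. The work goes in short steps, Python scripts to look and compute and a shell command to move; the robot and the scene stay as the last step left them, time stands still between calls to the robot, and variables do not carry over. Pictures are saved under pics/ and viewed, about 12 in all and at most 16, crops included, and the job is handed in when it is done.

```bash
ls; mkdir -p pics; python3 - <<'E'
from workcell import telemetry, cams
import cv2
print(telemetry.state())
for n in ("scene","top"):
    f=cams.grab_frame(n); cv2.imwrite(f"pics/{n}0.png",f["pixels"][:,:,::-1]); R=cv2.Rodrigues(f["rvec"])[0]; print(n,f["mtx"],(-R.T@f["tvec"].ravel()),R.round(3))
E
```

```text
pics
{'time_s': 0.0, 'qpos': array([ 6.93262037e+01,  1.83498379e+01,  8.97049809e+01,  1.08586329e-03,
        7.20422566e+01, -1.14540014e+00]), 'qvel': array([ 0.03894431,  0.05292725, -0.03544204,  0.04387723, -0.16545671,
        0.02222749]), 'effort': array([-2.11847124e-03, -4.12452614e+01, -2.31972653e+01,  7.26669305e-02,
        4.56707901e-02, -1.45392596e-04]), 'ee_pos': array([192.03776056, 541.50654869, 235.14796579]), 'ee_rot': array([-1.79902965e+02, -2.97269540e-03,  1.60471266e+02]), 'force': array([-0.06598841,  0.34777184, -0.42859412]), 'torque': array([ 0.00325404,  0.00555734, -0.04059201]), 'gripper_width': 91.10858725574437}
scene [[436.62372463   0.         321.81938096]
 [  0.         436.62372463 240.76165751]
 [  0.           0.           1.        ]] [1048.34450703   63.08236802  646.4181989 ] [[-0.099  0.995 -0.001]
 [ 0.78   0.077 -0.62 ]
 [-0.617 -0.063 -0.784]]
top [[446.24405068   0.         326.078697  ]
 [  0.         446.24405068 235.37005364]
 [  0.           0.           1.        ]] [400.80020248   3.63619609 855.76010667] [[ 0.025 -1.     0.008]
 [-0.986 -0.026 -0.166]
 [ 0.166 -0.004 -0.986]]
```

View pics/scene0.png

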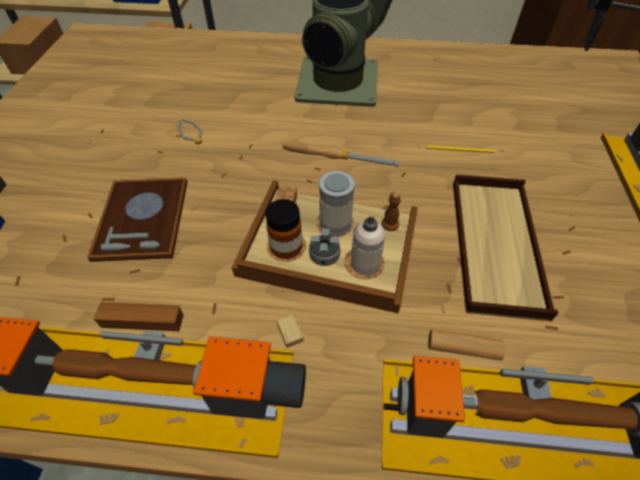

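View pics/top0.png

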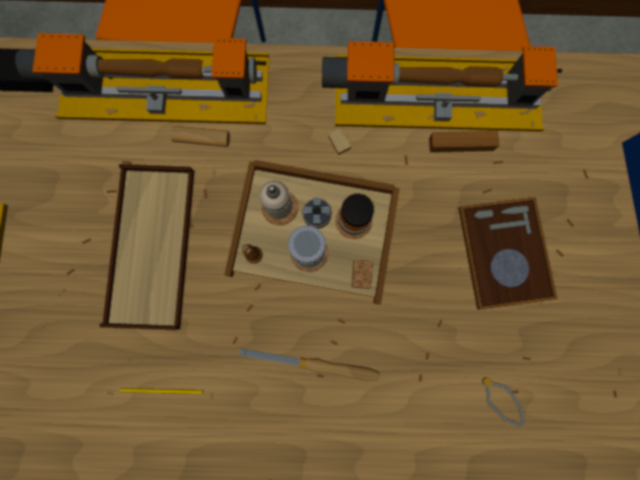

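The scene view shows the stand in the middle: jar lid (283,213), can lid (336,183), nozzle (370,222), chuck (324,247). The accessory tray is at left with its felt at (145,206), and the carrying tray is at right. In the top view, the bottle is at (275,195), can (308,243), jar lid (357,208), chuck (317,212), felt (510,267), and the carrying tray's corners run (122,166) to (180,328).

```bash
python3 - <<'E'
import cv2, numpy as np
s=cv2.imread("pics/scene0.png"); t=cv2.imread("pics/top0.png")
a=cv2.resize(s[165:305,232:422],None,fx=4,fy=4,interpolation=cv2.INTER_CUBIC)
b=cv2.resize(t[155:305,225:402],None,fx=4,fy=4,interpolation=cv2.INTER_CUBIC)
for im,(u0,v0) in((a,(232,165)),(b,(225,155))):
    for u in range(u0//20*20+20,u0+190,20): cv2.line(im,(int((u-u0)*4),0),(int((u-u0)*4),8),(0,0,255),2); cv2.putText(im,str(u),((u-u0)*4,20),0,.4,(0,0,255))
    for v in range(v0//20*20+20,v0+150,20): cv2.line(im,(0,(v-v0)*4),(8,(v-v0)*4),(0,0,255),2); cv2.putText(im,str(v),(10,(v-v0)*4),0,.4,(0,0,255))
cv2.imwrite("pics/c1.png",a); cv2.imwrite("pics/c2.png",b)
for n,im in(("scene",s),("top",t)):
    h=cv2.cvtColor(im,cv2.COLOR_BGR2HSV)
    for lab,m in(("black",cv2.inRange(h,(0,0,0),(180,255,45))),("grey",cv2.inRange(h,(90,10,60),(130,120,220)))):
        k,_,st,c=cv2.connectedComponentsWithStats(m)
        print(n,lab,[(st[i].tolist(),c[i].round(1).tolist()) for i in range(1,k) if 80<st[i,4]<3000 and 150<c[i][1]<330])
E
```

```text
scene black [([456, 177, 94, 132, 747], [508.7, 211.3]), ([454, 182, 103, 138, 875], [494.4, 290.8]), ([265, 200, 34, 32, 873], [282.0, 215.3])]
scene grey [([127, 193, 35, 26, 692], [143.9, 205.5])]
top black [([104, 167, 89, 162, 875], [151.1, 235.0]), ([342, 194, 31, 33, 807], [357.0, 210.3])]
top grey [([289, 226, 35, 37, 996], [306.5, 243.9]), ([492, 250, 36, 36, 1043], [509.4, 267.5])]
```

View pics/c1.png

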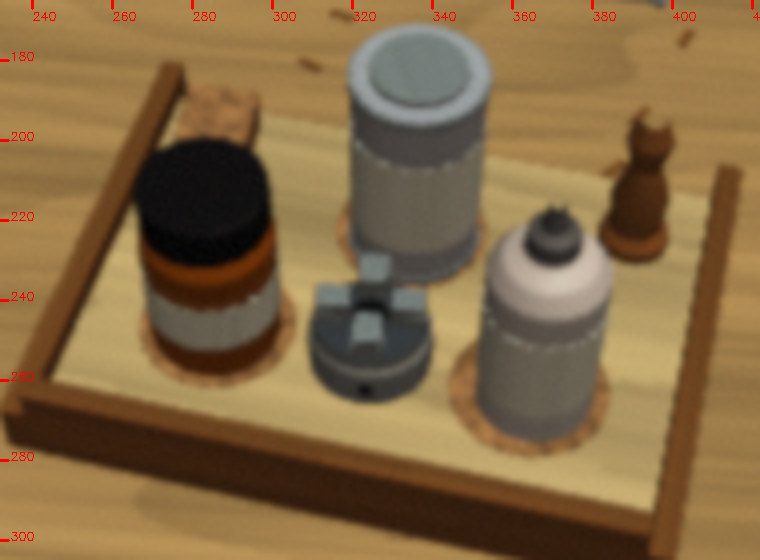

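View pics/c2.png

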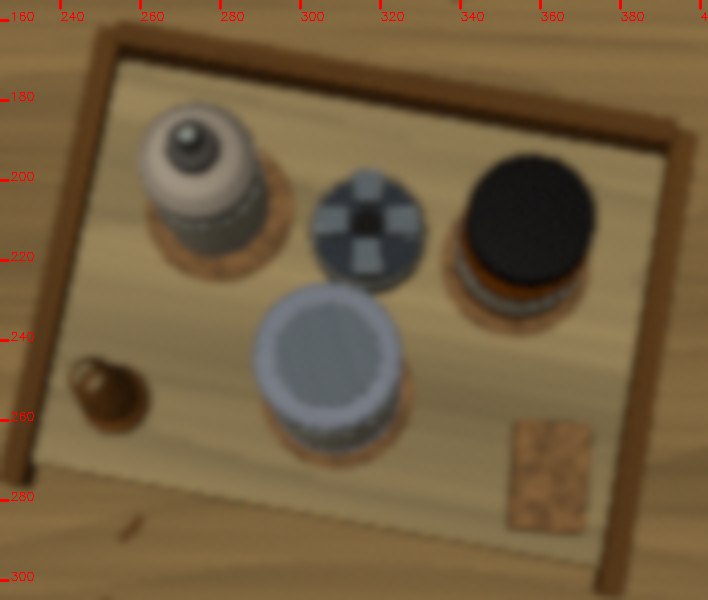

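The crops show the pixel centres. Scene: can lid (336.9,183.8), jar lid (282.8,211.7), nozzle tip (371.2,217.5), jaws (325,239.5). Top: can (306.9,243.9), jar (357.7,209.8), nozzle (272.5,188), jaws (316.7,210.2). Next I triangulate these.

```bash
cat > h.py <<'E'
import cv2, numpy as np
from workcell import telemetry, cams
def ray(f,uv):
    R=cv2.Rodrigues(np.array(f["rvec"],float))[0]; c=-R.T@np.array(f["tvec"],float).ravel()
    d=R.T@np.linalg.inv(f["mtx"])@np.array([uv[0],uv[1],1.]); return c,d/np.linalg.norm(d)
def plane(f,uv,z):
    c,d=ray(f,uv); return (c+d*(z-c[2])/d[2]).round(1)
def tri(fs,uvs):
    A=np.zeros((3,3));b=np.zeros(3);rs=[ray(f,u) for f,u in zip(fs,uvs)]
    for c,d in rs: P=np.eye(3)-np.outer(d,d);A+=P;b+=P@c
    x=np.linalg.solve(A,b); return x.round(1),[round(float(np.linalg.norm((np.eye(3)-np.outer(d,d))@(x-c))),1) for c,d in rs]
E
cat > .gitignore </dev/null; python3 - <<'E'
from h import *
import pickle
S=cams.grab_frame("scene");T=cams.grab_frame("top"); pickle.dump((S,T),open("cal.pkl","wb"))
for n,a,b in(("can",(336.9,183.8),(306.9,243.9)),("jar",(282.8,211.7),(357.7,209.8)),("noz",(371.2,217.5),(272.5,188)),("jaws",(325,239.5),(316.7,210.2)),("felt",(144.4,205.7),(509.7,267.8)),
 ("tray1",(454,178),(103,325)),("tray2",(524,179),(180,328)),("tray3",(556,311),(193,168)),("tray4",(468,311),(121,166))): print(n,*tri((S,T),(a,b)))
for n,uv,z in(("can",(306.9,243.9),127),("jar",(357.7,209.8),114),("noz",(272.5,188),145),("jaws",(316.7,210.2),60),("felt",(509.7,267.8),6),("railL",(252,161.5),45),("railR",(398,188),45),("frontL",(232,274),30),("t1",(103,325),28),("t2",(180,328),28),("t3",(193,168),28),("t4",(121,166),28)):
    print(n,plane(T,uv,z))
W=cams.grab_frame("wrist");print(ray(W,(320,240)),W["mtx"][0,0],telemetry.state()["ee_pos"])
E
```

```text
can [508.9  33.3 121.1] [1.1, 1.1]
jar [571.7 -51.2 110.2] [1.1, 1.1]
noz [597.8  92.6 141. ] [1.3, 1.3]
jaws [581.2  20.   56.9] [1.2, 1.2]
felt [ 489.7 -351.5    5.7] [1.3, 1.3]
tray1 [375.  316.6  63.3] [60.8, 60.8]
tray2 [376.7 328.2  35.2] [68.1, 68.1]
tray3 [679.8 318.6  49.2] [64.3, 64.3]
tray4 [663.3 323.2  38.9] [63.8, 63.8]
can [508.1  32.  127. ]
jar [571. -52. 114.]
noz [596.8  90.8 145. ]
jaws [580.6  18.8  60. ]
felt [ 490.  -352.7    6. ]
railL [675.  144.1  45. ]
railR [ 630.8 -132.4   45. ]
frontL [462.6 172.2  30. ]
t1 [364.4 400.3  28. ]
t2 [362.6 260.8  28. ]
t3 [664.5 259.8  28. ]
t4 [664.6 398.2  28. ]
(array([121.39902621, 566.33711051, 383.81483388]), array([ 0.25946553, -0.05693599, -0.96407258])) 385.68623142774607 [192.10914351 541.77124121 235.5904147 ]
```

Triangulation agrees with the stated heights to within 2–6 mm, and the offsets fit the stand layout (yaw about -9°, centre about (546,24)). I'll use one constant tool yaw of about 171°, with the jaws along the stand's y, for every grasp. First I move above the stand and refine the positions with the wrist camera.

```bash
python3 -m inch '[{"yaw":-1},{"yaw":-1},{"yaw":-0.1},{"x":-1.6,"y":-2},{"x":-1.6,"y":-2},{"x":-1.6,"y":-2},{"x":-1.6,"y":-2},{"x":-1.6,"y":-2},{"x":-1.6,"y":-2},{"x":-1.6,"y":-2},{"x":-1.6,"y":-2},{"x":-1.6,"y":-2}]' 
python3 -m inch '[{"x":-1.8,"y":-2.2},{"x":-1.8,"y":-2.2},{"x":-1.8,"y":-2.2},{"x":-1.8,"y":-2.2},{"x":-1.8,"y":-2.2},{"x":-1.8,"y":-2.2},{"x":-1.8,"y":-2.2},{"x":-1.8,"y":-2.2},{"x":-1.8,"y":-2.2},{"x":-1.8,"y":-2.2},{"x":-1.8,"y":-2.2},{"x":-1.8,"y":-2.2}]'
python3 -m inch '[{"x":-3.2,"y":-0.7},{"x":0},{"x":0}]'
python3 - <<'E'
from h import *
import pickle
W=cams.grab_frame("wrist");pickle.dump((W,telemetry.state()["ee_pos"]),open("w1.pkl","wb"));cv2.imwrite("pics/w1.png",W["pixels"][:,:,::-1])
E
```

```text
invalid input
invalid input
invalid input
```

View pics/w1.png

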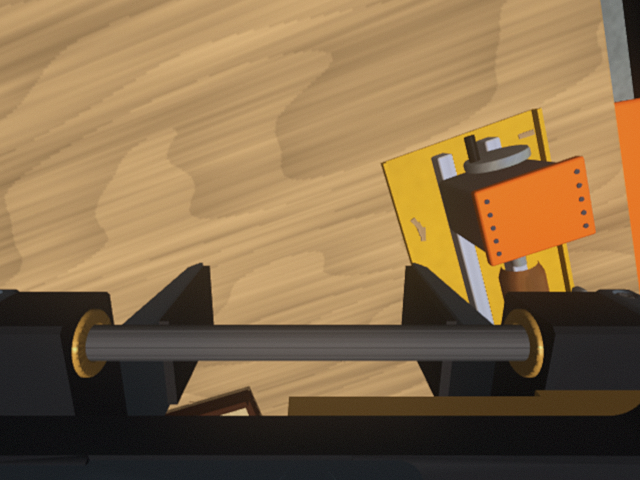

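The call was refused as invalid, so rows probably need all five keys. The wrist picture shows the fingers across (100–530, 270–400) and a lathe at upper right. I'll retry with complete rows.

```bash
python3 -m inch '[{"x":0,"y":0,"z":0,"yaw":-1,"gripper":1},{"x":0,"y":0,"z":0,"yaw":-1,"gripper":1}]'; python3 - <<'E'
from h import *
import pickle
W,_=pickle.load(open("w1.pkl","rb"))
print(cv2.Rodrigues(W["rvec"])[0].round(3)); print(telemetry.state()["ee_rot"])
for uv in((320,0),(320,240),(0,240),(639,240)): print(uv,plane(W,uv,20))
E
```

```text
time_s: 0.47
ee_pos: [192.2, 541.9, 235.9]
ee_rot: [-180.0, -0.0, 170.7]
force: [0.4, -0.2, 0.3]
gripper_width: 91.0
[[ 0.334  0.942  0.   ]
 [ 0.909 -0.322  0.266]
 [ 0.251 -0.089 -0.964]]
[-1.79991626e+02 -2.01856912e-03  1.70710563e+02]
(320, 0) [ 23.  612.7  20. ]
(320, 240) [219.4 545.   20. ]
(0, 240) [114.8 249.9  20. ]
(639, 240) [323.7 839.1  20. ]
```

```bash
python3 -m inch '[{"x":-2.1,"y":-1.8,"z":0,"yaw":0,"gripper":1},{"x":-2.1,"y":-1.8,"z":0,"yaw":0,"gripper":1},{"x":-2.1,"y":-1.8,"z":0,"yaw":0,"gripper":1},{"x":-2.1,"y":-1.8,"z":0,"yaw":0,"gripper":1},{"x":-2.1,"y":-1.8,"z":0,"yaw":0,"gripper":1},{"x":-2.1,"y":-1.8,"z":0,"yaw":0,"gripper":1},{"x":-2.1,"y":-1.8,"z":0,"yaw":0,"gripper":1},{"x":-2.1,"y":-1.8,"z":0,"yaw":0,"gripper":1},{"x":-2.1,"y":-1.8,"z":0,"yaw":0,"gripper":1},{"x":-2.1,"y":-1.8,"z":0,"yaw":0,"gripper":1},{"x":-2.1,"y":-1.8,"z":0,"yaw":0,"gripper":1},{"x":-2.1,"y":-1.8,"z":0,"yaw":0,"gripper":1}]'
python3 -m inch '[{"x":-2.1,"y":-1.8,"z":0,"yaw":0,"gripper":1},{"x":-2.1,"y":-1.8,"z":0,"yaw":0,"gripper":1},{"x":-2.1,"y":-1.8,"z":0,"yaw":0,"gripper":1},{"x":-2.1,"y":-1.8,"z":0,"yaw":0,"gripper":1},{"x":-2.1,"y":-1.8,"z":0,"yaw":0,"gripper":1},{"x":-2.1,"y":-1.8,"z":0,"yaw":0,"gripper":1},{"x":-2.1,"y":-1.8,"z":0,"yaw":0,"gripper":1},{"x":-2.1,"y":-1.8,"z":0,"yaw":0,"gripper":1},{"x":-2.1,"y":-1.8,"z":0,"yaw":0,"gripper":1},{"x":-2.1,"y":-1.8,"z":0,"yaw":0,"gripper":1},{"x":-2.1,"y":-1.8,"z":0,"yaw":0,"gripper":1},{"x":0,"y":0,"z":0,"yaw":0,"gripper":1}]'
python3 - <<'E'
from h import *
import pickle
W=cams.grab_frame("wrist");pickle.dump((W,telemetry.state()["ee_pos"]),open("w2.pkl","wb"));cv2.imwrite("pics/w2.png",W["pixels"][:,:,::-1])
E
```

```text
time_s: 1.47
ee_pos: [405.6, 286.1, 236.1]
ee_rot: [180.0, 0.0, 170.5]
force: [-0.2, 0.0, -0.4]
gripper_width: 91.0
time_s: 2.47
ee_pos: [602.8, 50.1, 235.4]
ee_rot: [-179.9, 0.1, 170.3]
force: [1.2, 0.1, -0.1]
gripper_width: 91.4
```

View pics/w2.png

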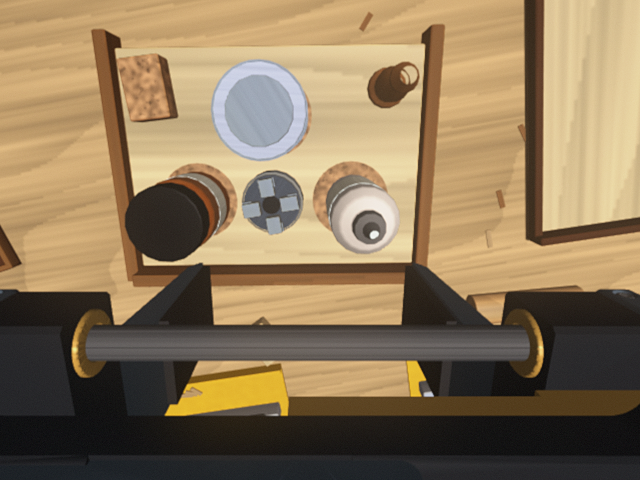

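The wrist view shows the stand nearly square to the image: can rim centre (260.5,110.5), jar lid (about 168,221), nozzle tip (374,234), chuck centre (271,205), skittle (390,85) and block (148,87). I'll combine this with the other views.

```bash
python3 - <<'E'
from h import *
import pickle
S,T=pickle.load(open("cal.pkl","rb")); W,ee=pickle.load(open("w2.pkl","rb")); print(ee)
im=W["pixels"][:,:,::-1].copy(); h=cv2.cvtColor(im,cv2.COLOR_BGR2HSV)
m=cv2.inRange(im,(0,0,0),(45,45,45)); m[262:]=0
c=max(cv2.findContours(m,0,2)[0],key=cv2.contourArea); print("lid",cv2.fitEllipse(c),cv2.boundingRect(c))
m=cv2.inRange(h,(95,5,120),(135,90,255)); m[165:]=0; m[:,:200]=0;m[:,320:]=0
c=max(cv2.findContours(m,0,2)[0],key=cv2.contourArea); print("can",cv2.fitEllipse(c),cv2.boundingRect(c))
for n,w,a,b,z in(("can",(260.5,110.5),(336.9,183.8),(306.9,243.9),127),("jar",(168,221),(282.8,211.7),(357.7,209.8),114),("noz",(374,234),(371.2,217.5),(272.5,188),145),("jaws",(271,205),(325,239.5),(316.7,210.2),60)):
    print(n,*tri((W,S,T),(w,a,b)),plane(W,w,z))
for n,uv,z in(("rail L",(130,281),45),("rail R",(418,271),45),("cheekfrontL",(97,31),30),("cheekfrontR",(441,27),30),("boardfrontL",(120,48),18),("boardfrontR",(425,44),18)): print(n,plane(W,uv,z))
# carry tray corner, far-near corner, wrist
for n,uv,z in(("trayinner near",(540,232),18),):print(n,plane(W,uv,z))
for n,a,b in(("t1",(524,179),(103,325)),("t2",(454,178),(180,328)),("t3",(468,311),(193,168)),("t4",(556,311),(121,166))): print(n,*tri((S,T),(a,b)))
E
```

```text
[601.15846319  51.87620194 235.33530811]
lid ((169.33758544921875, 223.42408752441406), (62.27297592163086, 77.09817504882812), 0.9011388421058655) (134, 183, 75, 78)
can ((259.1785888671875, 109.87623596191406), (94.6880874633789, 100.80757904052734), 157.97508239746094) (211, 60, 97, 101)
can [509.1  33.9 121. ] [1.1, 0.7, 1.6] [509.8  35.5 127. ]
jar [571.8 -50.3 109.1] [2.1, 0.8, 2.1] [571.2 -46.1 114. ]
noz [597.8  93.2 141.1] [1.2, 0.7, 1.9] [596.7  93.9 145. ]
jaws [581.3  20.5  56.8] [1.1, 0.7, 1.7] [581.  22.  60.]
rail L [ 631.9 -124.3   45. ]
rail R [667.6 143.1  45. ]
cheekfrontL [418.7 -95.3  30. ]
cheekfrontR [463.8 185.1  30. ]
boardfrontL [431.1 -85.2  18. ]
boardfrontR [472.5 174.7  18. ]
trayinner near [658.3 270.7  18. ]
t1 [364.6 402.8  29.2] [2.7, 2.7]
t2 [362.1 266.5  17.3] [2.3, 2.3]
t3 [670.5 266.1   9.5] [0.6, 0.6]
t4 [665.9 401.1  24.9] [1.3, 1.3]
```

```bash
python3 -m inch '[{"x":2.2,"y":-0.9,"z":0,"yaw":0,"gripper":1},{"x":2.2,"y":-0.9,"z":0,"yaw":0,"gripper":1},{"x":2.2,"y":-0.9,"z":0,"yaw":0,"gripper":1},{"x":2.0,"y":-0.8,"z":0,"yaw":0,"gripper":1},{"x":0,"y":0,"z":2,"yaw":0,"gripper":1},{"x":0,"y":0,"z":2,"yaw":0,"gripper":1},{"x":0,"y":0,"z":2,"yaw":0,"gripper":1},{"x":0,"y":0,"z":2,"yaw":0,"gripper":1},{"x":0,"y":0,"z":0,"yaw":0,"gripper":1},{"x":0,"y":0,"z":0,"yaw":0,"gripper":1},{"x":0,"y":0,"z":0,"yaw":0,"gripper":1}]'
python3 - <<'E'
from h import *
W=cams.grab_frame("wrist");T=cams.grab_frame("top");cv2.imwrite("pics/w3.png",W["pixels"][:,:,::-1])
s=telemetry.state();print(s["ee_pos"],s["ee_rot"])
E
```

```text
time_s: 3.43
ee_pos: [509.9, 33.9, 157.1]
ee_rot: [180.0, 0.1, 170.5]
force: [-0.3, -0.4, 0.6]
gripper_width: 91.1
[510.27202827  33.71893549 157.39576828] [1.79958472e+02 1.58445828e-01 1.70493563e+02]
```

View pics/w3.png

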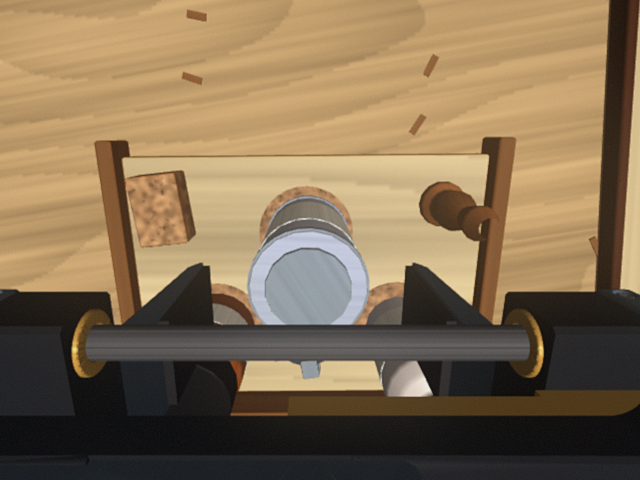

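The can's lid at (308,285) is centred between the fingers (210 and 405). Descending to TCP z≈100 and gripping.

```bash
python3 -m inch '[{"x":0,"y":0,"z":2,"yaw":0,"gripper":1},{"x":0,"y":0,"z":2,"yaw":0,"gripper":1},{"x":0,"y":0,"z":1.6,"yaw":0,"gripper":1},{"x":0,"y":0,"z":0,"yaw":0,"gripper":1},{"x":0,"y":0,"z":0,"yaw":0,"gripper":-1},{"x":0,"y":0,"z":0,"yaw":0,"gripper":-1},{"x":0,"y":0,"z":0,"yaw":0,"gripper":-1},{"x":0,"y":0,"z":0,"yaw":0,"gripper":-1},{"x":0,"y":0,"z":0,"yaw":0,"gripper":-1},{"x":0,"y":0,"z":0,"yaw":0,"gripper":-1},{"x":0,"y":0,"z":0,"yaw":0,"gripper":-1}]' 25; python3 -c "
from workcell import telemetry as t
s=t.state();print(s['ee_pos'],s['gripper_width'],s['torque'])"
```

```text
time_s: 4.45
ee_pos: [510.0, 33.6, 100.7]
ee_rot: [180.0, 0.1, 170.5]
force: [0.3, 1.1, 4.6]
gripper_width: 59.5
[509.98136242  33.57939837 100.74350302] 59.51148244251801 [ 0.04718965  0.04020631 -0.00974697]
```

```bash
python3 -m inch '[{"x":0,"y":0,"z":-1,"yaw":0,"gripper":-1},{"x":0,"y":0,"z":-2,"yaw":0,"gripper":-1},{"x":0,"y":0,"z":-2,"yaw":0,"gripper":-1},{"x":0,"y":0,"z":-2,"yaw":0,"gripper":-1},{"x":0,"y":0,"z":-2,"yaw":0,"gripper":-1},{"x":0,"y":0,"z":-2,"yaw":0,"gripper":-1},{"x":0,"y":0,"z":0,"yaw":0,"gripper":-1},{"x":0,"y":0,"z":0,"yaw":0,"gripper":-1}]'
python3 -m inch '[{"x":0.5,"y":1,"z":0,"yaw":0,"gripper":-1},{"x":1,"y":2,"z":0,"yaw":0,"gripper":-1},{"x":1,"y":2,"z":0,"yaw":0,"gripper":-1},{"x":1,"y":2,"z":0,"yaw":0,"gripper":-1},{"x":1,"y":2,"z":0,"yaw":0,"gripper":-1},{"x":1,"y":2,"z":0,"yaw":0,"gripper":-1},{"x":1,"y":2,"z":0,"yaw":0,"gripper":-1},{"x":1,"y":2,"z":0,"yaw":0,"gripper":-1},{"x":1,"y":2,"z":0,"yaw":0,"gripper":-1},{"x":1,"y":2,"z":0,"yaw":0,"gripper":-1},{"x":1,"y":2,"z":0,"yaw":0,"gripper":-1},{"x":1,"y":2,"z":0,"yaw":0,"gripper":-1}]'
python3 -m inch '[{"x":1.3,"y":2,"z":0,"yaw":0,"gripper":-1},{"x":1.3,"y":2,"z":0,"yaw":0,"gripper":-1},{"x":1,"y":1.5,"z":0,"yaw":0,"gripper":-1},{"x":0.4,"y":0.3,"z":0,"yaw":0,"gripper":-1},{"x":0,"y":0,"z":2,"yaw":0,"gripper":-1},{"x":0,"y":0,"z":2,"yaw":0,"gripper":-1},{"x":0,"y":0,"z":2,"yaw":0,"gripper":-1},{"x":0,"y":0,"z":2,"yaw":0,"gripper":-1},{"x":0,"y":0,"z":2,"yaw":0,"gripper":-1},{"x":0,"y":0,"z":1,"yaw":0,"gripper":-1},{"x":0,"y":0,"z":0,"yaw":0,"gripper":-1},{"x":0,"y":0,"z":0,"yaw":0,"gripper":-1}]'
python3 - <<'E'
from h import *
W=cams.grab_frame("scene");cv2.imwrite("pics/s4.png",cv2.resize(W["pixels"][100:340,230:570,::-1],None,fx=2,fy=2))
s=telemetry.state();print(s["ee_pos"],s["ee_rot"])
E
```

```text
time_s: 5.12
ee_pos: [509.4, 33.3, 210.3]
ee_rot: [180.0, 0.1, 170.5]
force: [-0.0, -0.7, -3.4]
gripper_width: 59.4
time_s: 6.12
ee_pos: [432.0, 280.3, 207.9]
ee_rot: [-179.9, -0.2, 170.5]
force: [0.2, 0.1, -2.4]
gripper_width: 59.9
time_s: 7.12
ee_pos: [403.8, 342.8, 99.4]
ee_rot: [-179.9, -0.1, 170.5]
force: [-0.1, 0.7, -2.9]
gripper_width: 60.0
[404.48577668 343.28440496 100.34110835] [1.79976484e+02 2.24724338e-02 1.70469326e+02]
```

View pics/s4.png

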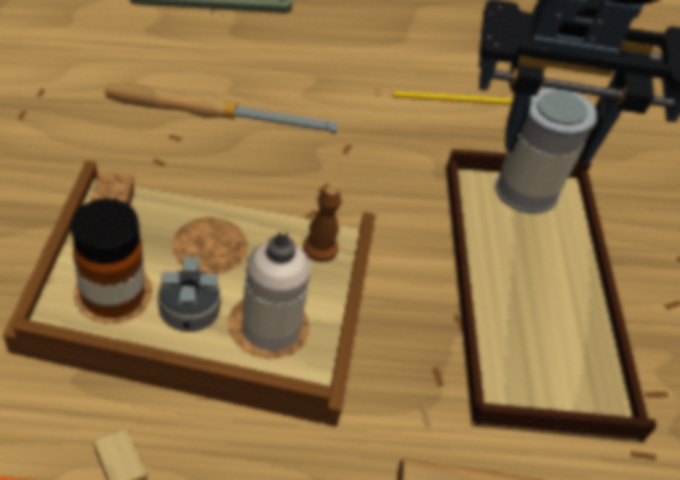

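The can hangs upright above the tray's near end and the stand is undisturbed. I overshot about 10 mm, so I correct that, lower and release, then move over the bottle.

```bash
python3 -m inch '[{"x":-0.5,"y":-0.5,"z":0,"yaw":0,"gripper":-1},{"x":-0.5,"y":-0.5,"z":0,"yaw":0,"gripper":-1},{"x":0,"y":0,"z":0.6,"yaw":0,"gripper":-1},{"x":0,"y":0,"z":0.5,"yaw":0,"gripper":-1},{"x":0,"y":0,"z":0,"yaw":0,"gripper":-1},{"x":0,"y":0,"z":0,"yaw":0,"gripper":-1}]'
python3 -m inch '[{"x":0,"y":0,"z":0,"yaw":0,"gripper":0.6},{"x":0,"y":0,"z":0,"yaw":0,"gripper":0.6},{"x":0,"y":0,"z":0,"yaw":0,"gripper":0.6},{"x":0,"y":0,"z":0,"yaw":0,"gripper":0.6}]'
python3 -m inch '[{"x":0,"y":0,"z":-2,"yaw":0,"gripper":1},{"x":0,"y":0,"z":-2.5,"yaw":0,"gripper":1},{"x":0,"y":0,"z":-2.5,"yaw":0,"gripper":1},{"x":0,"y":0,"z":-2.5,"yaw":0,"gripper":1},{"x":0,"y":0,"z":-1,"yaw":0,"gripper":1},{"x":0,"y":0,"z":0,"yaw":0,"gripper":1}]'
python3 -m inch '[{"x":-1,"y":-1,"z":0,"yaw":0,"gripper":1},{"x":-2,"y":-1.9,"z":0,"yaw":0,"gripper":1},{"x":-2,"y":-1.9,"z":0,"yaw":0,"gripper":1},{"x":-2,"y":-1.9,"z":0,"yaw":0,"gripper":1},{"x":-2,"y":-1.9,"z":0,"yaw":0,"gripper":1},{"x":-2,"y":-1.9,"z":0,"yaw":0,"gripper":1},{"x":-2,"y":-1.9,"z":0,"yaw":0,"gripper":1},{"x":-2,"y":-1.9,"z":0,"yaw":0,"gripper":1},{"x":-2,"y":-1.9,"z":0,"yaw":0,"gripper":1},{"x":-2,"y":-1.9,"z":0,"yaw":0,"gripper":1},{"x":-2,"y":-1.9,"z":0,"yaw":0,"gripper":1},{"x":-1,"y":-0.6,"z":0,"yaw":0,"gripper":1}]'
python3 - <<'E'
from h import *
T=cams.grab_frame("wrist");W=cams.grab_frame("wrist");cv2.imwrite("pics/w5.png",W["pixels"][:,:,::-1])
s=telemetry.state();print(s["ee_pos"],s["ee_rot"])
E
```

```text
time_s: 7.67
ee_pos: [412.2, 331.4, 88.7]
ee_rot: [-180.0, -0.0, 170.5]
force: [-0.3, 0.0, -2.0]
gripper_width: 59.7
time_s: 8.0
ee_pos: [412.5, 331.8, 89.2]
ee_rot: [180.0, 0.0, 170.5]
force: [0.1, -0.4, -0.3]
gripper_width: 72.8
time_s: 8.5
ee_pos: [413.6, 332.6, 196.5]
ee_rot: [179.7, 0.2, 170.5]
force: [-0.8, 0.5, -0.0]
gripper_width: 91.3
time_s: 9.5
ee_pos: [596.0, 89.2, 191.7]
ee_rot: [-179.9, -0.1, 170.3]
force: [0.4, 0.6, 0.1]
gripper_width: 91.1
[595.69430653  90.8364376  192.00054555] [-1.79972193e+02 -1.39134605e-01  1.70321401e+02]
```

View pics/w5.png

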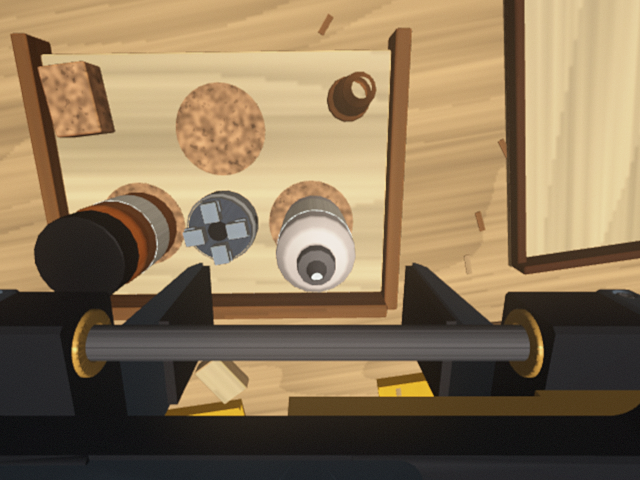

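The can is standing free in the tray. The nozzle tip at (317,277) sits slightly right of the finger midline (307), so I compute the offset.

```bash
python3 - <<'E'
from h import *
W=cams.grab_frame("wrist"); s=telemetry.state(); e=s["ee_pos"];print(e)
print("tip",plane(W,(317,277),145),"body",plane(W,(315.5,245),104))
for z in (145,100,18): print(z,cv2.projectPoints(np.array([[e[0],e[1],z]]),W["rvec"],W["tvec"],W["mtx"],None)[0].ravel())
print("jar",plane(W,(79,249),114),"chuck",plane(W,(217.5,231),60),"candisc",plane(W,(220.5,128.5),18),"bdisc",plane(W,(311.5,221),18))
E
```

```text
[594.72133193  91.94950634 192.33832076]
tip [595.6  95.8 145. ] body [589.4  96.9 104. ]
145 [309.70724902 276.63071144]
100 [309.25052544 252.25251407]
18 [308.72672023 224.29375032]
jar [564.7 -46.1 114. ] chuck [578.9  25.2  60. ] candisc [505.1  35.3  18. ] bdisc [592.3  94.8  18. ]
```

```bash
python3 -m inch '[{"x":-0.1,"y":0.3,"z":0,"yaw":0,"gripper":1},{"x":0,"y":0,"z":2,"yaw":0,"gripper":1},{"x":0,"y":0,"z":2,"yaw":0,"gripper":1},{"x":0,"y":0,"z":2,"yaw":0,"gripper":1},{"x":0,"y":0,"z":2,"yaw":0,"gripper":1},{"x":0,"y":0,"z":1.7,"yaw":0,"gripper":1},{"x":0,"y":0,"z":0,"yaw":0,"gripper":1},{"x":0,"y":0,"z":0,"yaw":0,"gripper":1}]'
python3 -m inch '[{"x":0,"y":0,"z":0,"yaw":0,"gripper":-1},{"x":0,"y":0,"z":0,"yaw":0,"gripper":-1},{"x":0,"y":0,"z":0,"yaw":0,"gripper":-1},{"x":0,"y":0,"z":0,"yaw":0,"gripper":-1},{"x":0,"y":0,"z":0,"yaw":0,"gripper":-1},{"x":0,"y":0,"z":0,"yaw":0,"gripper":-1},{"x":0,"y":0,"z":0,"yaw":0,"gripper":-1},{"x":0,"y":0,"z":0,"yaw":0,"gripper":-1}]' 20; python3 -c "
from workcell import telemetry as t
s=t.state();print(s['ee_pos'],s['gripper_width'],s['torque'])"
```

```text
time_s: 10.32
ee_pos: [595.6, 96.1, 96.5]
ee_rot: [-180.0, -0.1, 170.6]
force: [0.3, -0.1, 1.3]
gripper_width: 91.2
time_s: 10.98
ee_pos: [596.9, 94.7, 97.3]
ee_rot: [180.0, 0.0, 170.5]
force: [0.5, -0.2, 1.8]
gripper_width: 51.3
[596.92854349  94.65666647  97.25366969] 51.3291492479294 [-0.10248921  0.09972076 -0.0144888 ]
```

```bash
python3 -m inch '[{"x":0,"y":0,"z":-1,"yaw":0,"gripper":-1},{"x":0,"y":0,"z":-2,"yaw":0,"gripper":-1},{"x":0,"y":0,"z":-2,"yaw":0,"gripper":-1},{"x":0,"y":0,"z":-1,"yaw":0,"gripper":-1},{"x":0,"y":0,"z":0,"yaw":0,"gripper":-1}]'
python3 -m inch '[{"x":0.1,"y":1,"z":0,"yaw":0,"gripper":-1},{"x":0.2,"y":2,"z":0,"yaw":0,"gripper":-1},{"x":0.2,"y":2,"z":0,"yaw":0,"gripper":-1},{"x":0.2,"y":2,"z":0,"yaw":0,"gripper":-1},{"x":0.2,"y":2,"z":0,"yaw":0,"gripper":-1},{"x":0.2,"y":2,"z":0,"yaw":0,"gripper":-1},{"x":0.2,"y":2,"z":0,"yaw":0,"gripper":-1},{"x":0.2,"y":2,"z":0,"yaw":0,"gripper":-1},{"x":0.2,"y":2,"z":0,"yaw":0,"gripper":-1},{"x":0.2,"y":2,"z":0,"yaw":0,"gripper":-1},{"x":0.2,"y":2,"z":0,"yaw":0,"gripper":-1},{"x":0.2,"y":2,"z":0,"yaw":0,"gripper":-1}]'
python3 -m inch '[{"x":0.1,"y":0.7,"z":0,"yaw":0,"gripper":-1},{"x":0,"y":0,"z":2,"yaw":0,"gripper":-1},{"x":0,"y":0,"z":2,"yaw":0,"gripper":-1},{"x":0,"y":0,"z":2,"yaw":0,"gripper":-1},{"x":0,"y":0,"z":0,"yaw":0,"gripper":-1},{"x":0,"y":0,"z":0,"yaw":0,"gripper":-1}]'
```

```text
time_s: 11.4
ee_pos: [598.3, 95.1, 159.7]
ee_rot: [179.9, 0.3, 170.5]
force: [0.8, 0.2, -1.3]
gripper_width: 51.4
time_s: 12.4
ee_pos: [611.0, 326.9, 154.7]
ee_rot: [-179.9, -0.2, 170.5]
force: [-0.1, 0.2, -1.6]
gripper_width: 51.5
time_s: 12.9
ee_pos: [611.1, 331.8, 94.9]
ee_rot: [-179.8, -0.2, 170.5]
force: [0.0, 0.9, -1.5]
gripper_width: 51.5
```

```bash
python3 -m inch '[{"x":0,"y":0,"z":0.6,"yaw":0,"gripper":-1},{"x":0,"y":0,"z":0.5,"yaw":0,"gripper":-1},{"x":0,"y":0,"z":0,"yaw":0,"gripper":-1},{"x":0,"y":0,"z":0,"yaw":0,"gripper":-1},{"x":0,"y":0,"z":0,"yaw":0,"gripper":-1}]'
python3 -m inch '[{"x":0,"y":0,"z":0,"yaw":0,"gripper":0.5},{"x":0,"y":0,"z":0,"yaw":0,"gripper":0.5},{"x":0,"y":0,"z":0,"yaw":0,"gripper":0.5},{"x":0,"y":0,"z":0,"yaw":0,"gripper":0.5}]'
python3 -m inch '[{"x":0,"y":0,"z":-2,"yaw":0,"gripper":0.7},{"x":0,"y":0,"z":-2,"yaw":0,"gripper":1},{"x":0,"y":0,"z":-2,"yaw":0,"gripper":1},{"x":0,"y":0,"z":-2,"yaw":0,"gripper":1},{"x":0,"y":0,"z":-2,"yaw":0,"gripper":1},{"x":0,"y":0,"z":0,"yaw":0,"gripper":1},{"x":-0.2,"y":-2,"z":0,"yaw":0,"gripper":1},{"x":-0.2,"y":-2.5,"z":0,"yaw":0,"gripper":1},{"x":-0.2,"y":-2.5,"z":0,"yaw":0,"gripper":1},{"x":-0.2,"y":-2.5,"z":0,"yaw":0,"gripper":1},{"x":-0.2,"y":-2.5,"z":0,"yaw":0,"gripper":1},{"x":-0.2,"y":-2.5,"z":0,"yaw":0,"gripper":1}]'
python3 -m inch '[{"x":-0.1,"y":-2.5,"z":0,"yaw":0,"gripper":1},{"x":-0.1,"y":-2.5,"z":0,"yaw":0,"gripper":1},{"x":-0.1,"y":-2.5,"z":0,"yaw":0,"gripper":1},{"x":-0.1,"y":-2.5,"z":0,"yaw":0,"gripper":1},{"x":-0.1,"y":-2.5,"z":0,"yaw":0,"gripper":1},{"x":-0.1,"y":-2.5,"z":0,"yaw":0,"gripper":1},{"x":-0.1,"y":-2.5,"z":0,"yaw":0,"gripper":1},{"x":-0.2,"y":-2.5,"z":0,"yaw":0,"gripper":1},{"x":-0.2,"y":-2.5,"z":0,"yaw":0,"gripper":1},{"x":-0.1,"y":-1.2,"z":0,"yaw":0,"gripper":1},{"x":0,"y":0,"z":0,"yaw":0,"gripper":1},{"x":0,"y":0,"z":0,"yaw":0,"gripper":1}]'
python3 - <<'E'
from h import *
S=cams.grab_frame("scene");W=cams.grab_frame("wrist")
a=cv2.resize(W["pixels"][100:300,:,::-1],None,fx=1.25,fy=1.25)
b=cv2.resize(S["pixels"][120:330,230:570,::-1],None,fx=1.6,fy=1.6);b=cv2.copyMakeBorder(b,0,0,0,800-b.shape[1],0)
cv2.imwrite("pics/w6.png",np.vstack([a,b]))
s=telemetry.state();e=s["ee_pos"];print(e)
for z in (114,60,18): print(z,cv2.projectPoints(np.array([[e[0],e[1],z]]),W["rvec"],W["tvec"],W["mtx"],None)[0].ravel())
E
```

```text
time_s: 13.32
ee_pos: [612.6, 332.6, 86.6]
ee_rot: [180.0, 0.1, 170.5]
force: [-0.3, 0.3, -1.9]
gripper_width: 51.5
time_s: 13.65
ee_pos: [612.6, 332.7, 86.5]
ee_rot: [180.0, 0.0, 170.5]
force: [-0.6, 0.3, 0.1]
gripper_width: 68.3
time_s: 14.65
ee_pos: [599.5, 186.3, 185.1]
ee_rot: [-180.0, -0.1, 170.5]
force: [-0.2, 0.9, 0.2]
gripper_width: 91.1
time_s: 15.65
ee_pos: [572.7, -48.0, 185.6]
ee_rot: [179.9, -0.0, 170.4]
force: [0.4, -0.0, -0.4]
gripper_width: 91.4
[572.8613537  -47.02106188 185.70404509]
114 [308.23692423 263.78756731]
60 [307.9163461  240.11582718]
18 [307.73809821 226.95386331]
```

View pics/w6.png

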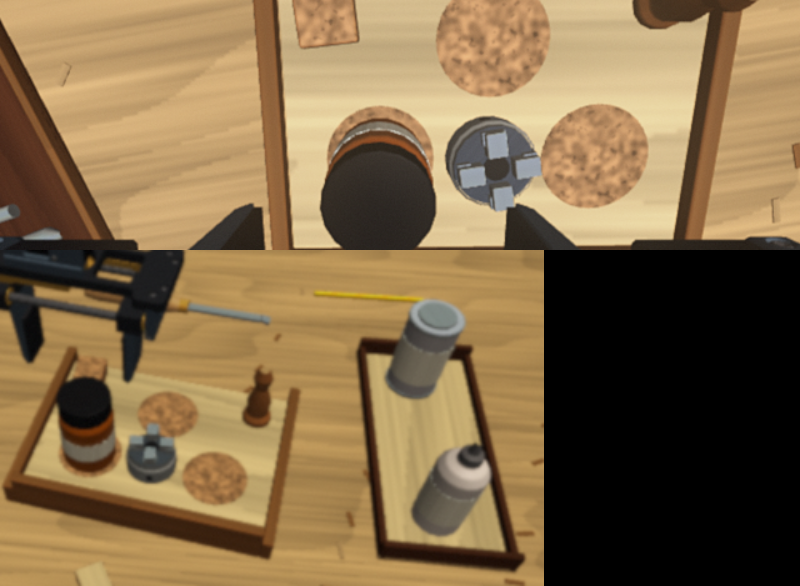

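Can and bottle stand in the tray. The jar's lid centre at about (303,257) is 5 px left of the TCP projection, so I shift 3 mm, descend and grip the lid (tips at z≈85, well above the chuck).

```bash
python3 -m inch '[{"x":0.2,"y":-0.3,"z":0,"yaw":0,"gripper":1},{"x":0,"y":0,"z":2,"yaw":0,"gripper":1},{"x":0,"y":0,"z":2,"yaw":0,"gripper":1},{"x":0,"y":0,"z":2,"yaw":0,"gripper":1},{"x":0,"y":0,"z":1.9,"yaw":0,"gripper":1},{"x":0,"y":0,"z":0,"yaw":0,"gripper":1},{"x":0,"y":0,"z":0,"yaw":0,"gripper":1}]'
python3 -m inch '[{"x":0,"y":0,"z":0,"yaw":0,"gripper":-1},{"x":0,"y":0,"z":0,"yaw":0,"gripper":-1},{"x":0,"y":0,"z":0,"yaw":0,"gripper":-1},{"x":0,"y":0,"z":0,"yaw":0,"gripper":-1},{"x":0,"y":0,"z":0,"yaw":0,"gripper":-1},{"x":0,"y":0,"z":0,"yaw":0,"gripper":-1},{"x":0,"y":0,"z":0,"yaw":0,"gripper":-1}]' 25; python3 -c "
from workcell import telemetry as t
s=t.state();print(s['ee_pos'],s['gripper_width'],s['torque'])"
```

```text
time_s: 16.33
ee_pos: [569.8, -50.0, 106.4]
ee_rot: [180.0, -0.1, 170.5]
force: [-0.8, 0.6, -0.3]
gripper_width: 91.4
time_s: 16.92
ee_pos: [570.6, -50.7, 107.5]
ee_rot: [180.0, 0.1, 170.5]
force: [-0.7, 0.7, 2.7]
gripper_width: 56.6
[570.63989962 -50.69315626 107.47559889] 56.56423794075358 [ 0.17489245  0.09320233 -0.04199167]
```

```bash
python3 -m inch '[{"x":0,"y":0,"z":-1,"yaw":0,"gripper":-1},{"x":0,"y":0,"z":-2,"yaw":0,"gripper":-1},{"x":0,"y":0,"z":-2,"yaw":0,"gripper":-1},{"x":0,"y":0,"z":-2,"yaw":0,"gripper":-1},{"x":0,"y":0,"z":-2,"yaw":0,"gripper":-1},{"x":0,"y":0,"z":-2,"yaw":0,"gripper":-1},{"x":0,"y":0,"z":0,"yaw":0,"gripper":-1},{"x":0.3,"y":1,"z":0,"yaw":0,"gripper":-1},{"x":0.7,"y":2.1,"z":0,"yaw":0,"gripper":-1},{"x":0.7,"y":2.1,"z":0,"yaw":0,"gripper":-1},{"x":0.7,"y":2.1,"z":0,"yaw":0,"gripper":-1},{"x":0.7,"y":2.1,"z":0,"yaw":0,"gripper":-1}]'
python3 -m inch '[{"x":0.7,"y":2.1,"z":0,"yaw":0,"gripper":-1},{"x":0.7,"y":2.1,"z":0,"yaw":0,"gripper":-1},{"x":0.7,"y":2.1,"z":0,"yaw":0,"gripper":-1},{"x":0.7,"y":2.1,"z":0,"yaw":0,"gripper":-1},{"x":0.7,"y":2.1,"z":0,"yaw":0,"gripper":-1},{"x":0.7,"y":2.1,"z":0,"yaw":0,"gripper":-1},{"x":0.7,"y":2.1,"z":0,"yaw":0,"gripper":-1},{"x":0.7,"y":2.1,"z":0,"yaw":0,"gripper":-1},{"x":0.7,"y":2.1,"z":0,"yaw":0,"gripper":-1},{"x":0.7,"y":2.1,"z":0,"yaw":0,"gripper":-1},{"x":0.7,"y":2.1,"z":0,"yaw":0,"gripper":-1},{"x":0.7,"y":2.1,"z":0,"yaw":0,"gripper":-1}]'
python3 -m inch '[{"x":0.5,"y":2,"z":0,"yaw":0,"gripper":-1},{"x":0,"y":0,"z":0,"yaw":0,"gripper":-1},{"x":0,"y":0,"z":2,"yaw":0,"gripper":-1},{"x":0,"y":0,"z":2,"yaw":0,"gripper":-1},{"x":0,"y":0,"z":2,"yaw":0,"gripper":-1},{"x":0,"y":0,"z":2,"yaw":0,"gripper":-1},{"x":0,"y":0,"z":2,"yaw":0,"gripper":-1},{"x":0,"y":0,"z":1,"yaw":0,"gripper":-1},{"x":0,"y":0,"z":0,"yaw":0,"gripper":-1},{"x":0,"y":0,"z":0,"yaw":0,"gripper":-1},{"x":0,"y":0,"z":0,"yaw":0,"gripper":-1}]'
```

```text
time_s: 17.92
ee_pos: [553.6, 48.5, 214.7]
ee_rot: [-180.0, -0.3, 170.5]
force: [0.2, 0.3, -1.1]
gripper_width: 56.2
time_s: 18.92
ee_pos: [512.3, 310.5, 214.6]
ee_rot: [-179.9, -0.2, 170.5]
force: [0.1, -0.3, -2.9]
gripper_width: 56.2
time_s: 19.83
ee_pos: [513.0, 330.3, 107.8]
ee_rot: [179.9, 0.1, 170.5]
force: [0.2, -0.2, -1.9]
gripper_width: 56.5
```

```bash
python3 -m inch '[{"x":0,"y":0,"z":0.6,"yaw":0,"gripper":-1},{"x":0,"y":0,"z":0.5,"yaw":0,"gripper":-1},{"x":0,"y":0,"z":0,"yaw":0,"gripper":-1},{"x":0,"y":0,"z":0,"yaw":0,"gripper":-1},{"x":0,"y":0,"z":0,"yaw":0,"gripper":-1},{"x":0,"y":0,"z":0,"yaw":0,"gripper":0.5},{"x":0,"y":0,"z":0,"yaw":0,"gripper":0.5},{"x":0,"y":0,"z":0,"yaw":0,"gripper":0.5},{"x":0,"y":0,"z":0,"yaw":0,"gripper":0.5}]'
python3 -m inch '[{"x":0,"y":0,"z":-2,"yaw":0,"gripper":0.7},{"x":0,"y":0,"z":-2,"yaw":0,"gripper":1},{"x":0,"y":0,"z":-2,"yaw":0,"gripper":1},{"x":0,"y":0,"z":-2,"yaw":0,"gripper":1},{"x":0,"y":0,"z":-2,"yaw":0,"gripper":1},{"x":0,"y":0,"z":0,"yaw":0,"gripper":1},{"x":-0.8,"y":-2.1,"z":0,"yaw":0,"gripper":1},{"x":-0.8,"y":-2.1,"z":0,"yaw":0,"gripper":1},{"x":-0.8,"y":-2.1,"z":0,"yaw":0,"gripper":1},{"x":-0.8,"y":-2.1,"z":0,"yaw":0,"gripper":1},{"x":-0.8,"y":-2.1,"z":0,"yaw":0,"gripper":1},{"x":-0.8,"y":-2.1,"z":0,"yaw":0,"gripper":1}]'
python3 -m inch '[{"x":-0.8,"y":-2.1,"z":0,"yaw":0,"gripper":1},{"x":-0.9,"y":-2.1,"z":0,"yaw":0,"gripper":1},{"x":-0.9,"y":-2.1,"z":0,"yaw":0,"gripper":1},{"x":-0.9,"y":-2.1,"z":0,"yaw":0,"gripper":1},{"x":-0.9,"y":-2.1,"z":0,"yaw":0,"gripper":1},{"x":-0.9,"y":-2.1,"z":1,"yaw":0,"gripper":1},{"x":-0.9,"y":-2.1,"z":2,"yaw":0,"gripper":1},{"x":0,"y":0,"z":2,"yaw":0,"gripper":1},{"x":0,"y":0,"z":0,"yaw":0,"gripper":1},{"x":0,"y":0,"z":0,"yaw":0,"gripper":1}]'
python3 - <<'E'
from h import *
S=cams.grab_frame("scene");W=cams.grab_frame("wrist")
a=cv2.resize(W["pixels"][100:300,:,::-1],None,fx=1.25,fy=1.25)
b=cv2.resize(S["pixels"][120:330,230:570,::-1],None,fx=1.6,fy=1.6);b=cv2.copyMakeBorder(b,0,0,0,800-b.shape[1],0)
cv2.imwrite("pics/w7.png",np.vstack([a,b]))
s=telemetry.state();e=s["ee_pos"];print(e)
for z in (60,38,18): print(z,cv2.projectPoints(np.array([[e[0],e[1],z]]),W["rvec"],W["tvec"],W["mtx"],None)[0].ravel())
E
```

```text
time_s: 20.58
ee_pos: [512.7, 330.1, 96.4]
ee_rot: [180.0, 0.0, 170.5]
force: [0.5, 0.1, 0.4]
gripper_width: 68.7
time_s: 21.58
ee_pos: [538.7, 196.7, 195.1]
ee_rot: [-180.0, -0.1, 170.5]
force: [-0.1, -0.3, -0.2]
gripper_width: 91.2
time_s: 22.42
ee_pos: [574.9, 42.5, 144.6]
ee_rot: [-180.0, -0.2, 170.4]
force: [-0.0, 1.3, 0.9]
gripper_width: 91.1
[576.26388526  43.12920163 146.66185242]
60 [308.25191199 257.20745281]
38 [308.13596228 247.47677385]
18 [308.04545618 239.88136198]
```

View pics/w7.png

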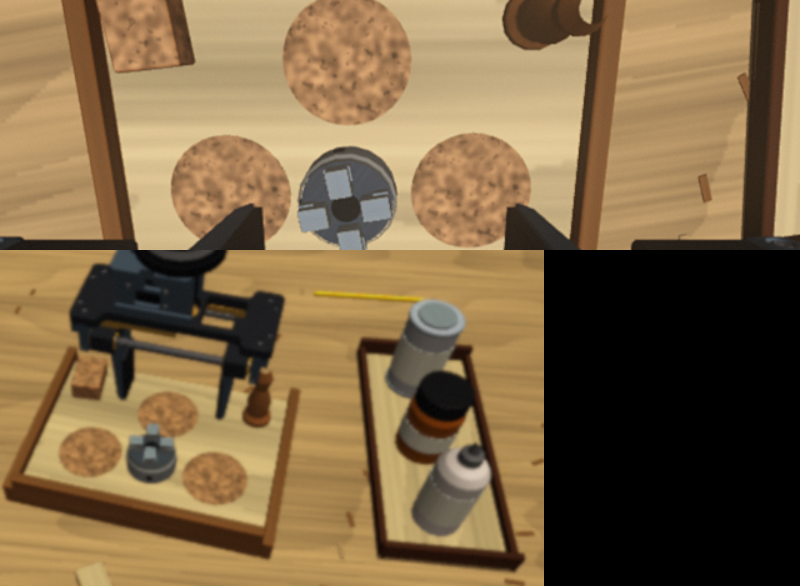

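All three containers stand in the tray. The chuck's jaw centre at about (276,267) in the wrist view is 32 px left of the TCP projection, so I shift about 2 cm and descend in stages.

```bash
python3 -m inch '[{"x":-0.4,"y":-1,"z":0,"yaw":0,"gripper":1},{"x":-0.3,"y":-1.05,"z":0,"yaw":0,"gripper":1},{"x":0,"y":0,"z":2,"yaw":0,"gripper":1},{"x":0,"y":0,"z":2,"yaw":0,"gripper":1},{"x":0,"y":0,"z":2,"yaw":0,"gripper":1},{"x":0,"y":0,"z":2,"yaw":0,"gripper":1},{"x":0,"y":0,"z":1,"yaw":0,"gripper":1},{"x":0,"y":0,"z":0,"yaw":0,"gripper":1},{"x":0,"y":0,"z":0,"yaw":0,"gripper":1},{"x":0,"y":0,"z":0,"yaw":0,"gripper":1}]'
python3 - <<'E'
from h import *
s=telemetry.state();e=s["ee_pos"];W=cams.grab_frame("wrist");cv2.imwrite("pics/w8.png",W["pixels"][150:400,150:480,::-1]);print(e)
for z in (60,38,18): print(z,cv2.projectPoints(np.array([[e[0],e[1],z]]),W["rvec"],W["tvec"],W["mtx"],None)[0].ravel()-[150,150])
E
```

```text
time_s: 23.35
ee_pos: [580.5, 21.0, 57.3]
ee_rot: [180.0, 0.2, 170.5]
force: [-0.1, -0.0, -0.7]
gripper_width: 91.4
[580.47459298  21.01332419  57.28601829]
60 [158.25819301 171.54944336]
38 [158.07284026 149.58035593]
18 [157.93828458 133.6320322 ]
```

View pics/w8.png

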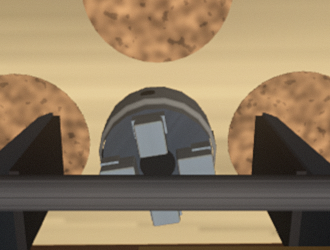

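The chuck is centred between the fingers (157 vs 158). Lowering the last 14 mm and gripping.

```bash
python3 -m inch '[{"x":0,"y":0,"z":0.8,"yaw":0,"gripper":1},{"x":0,"y":0,"z":0.6,"yaw":0,"gripper":1},{"x":0,"y":0,"z":0,"yaw":0,"gripper":1},{"x":0,"y":0,"z":0,"yaw":0,"gripper":1},{"x":0,"y":0,"z":0,"yaw":0,"gripper":-1},{"x":0,"y":0,"z":0,"yaw":0,"gripper":-1},{"x":0,"y":0,"z":0,"yaw":0,"gripper":-1},{"x":0,"y":0,"z":0,"yaw":0,"gripper":-1},{"x":0,"y":0,"z":0,"yaw":0,"gripper":-1},{"x":0,"y":0,"z":0,"yaw":0,"gripper":-1},{"x":0,"y":0,"z":0,"yaw":0,"gripper":-1},{"x":0,"y":0,"z":0,"yaw":0,"gripper":-1}]' 40
python3 -m inch '[{"x":0,"y":0,"z":-1,"yaw":0,"gripper":-1},{"x":0,"y":0,"z":-2,"yaw":0,"gripper":-1},{"x":0,"y":0,"z":-2,"yaw":0,"gripper":-1},{"x":0,"y":0,"z":-2,"yaw":0,"gripper":-1},{"x":0,"y":0,"z":-1,"yaw":0,"gripper":-1},{"x":0,"y":0,"z":0,"yaw":0,"gripper":-1},{"x":0,"y":0,"z":0,"yaw":0,"gripper":-1}]'
python3 -c "
from workcell import telemetry as t
s=t.state();print(s['ee_pos'],s['gripper_width'],s['force'],s['torque'])"
```

```text
time_s: 24.4
ee_pos: [579.4, 21.2, 42.0]
ee_rot: [180.0, 0.0, 170.5]
force: [0.1, 0.3, 0.8]
gripper_width: 54.8
time_s: 24.98
ee_pos: [579.1, 21.2, 121.9]
ee_rot: [180.0, 0.0, 170.5]
force: [-0.8, 0.3, -3.7]
gripper_width: 54.7
[579.08249458  21.196987   121.91010112] 54.650086938550686 [-0.77887641  0.30763959 -3.65148459] [ 0.01152174  0.02538196 -0.00694335]
```

```bash
python3 -m inch '[{"x":0.1,"y":-1,"z":0,"yaw":0,"gripper":-1},{"x":0.1,"y":-2.1,"z":0,"yaw":0,"gripper":-1},{"x":0.1,"y":-2.1,"z":0,"yaw":0,"gripper":-1},{"x":0.1,"y":-2.1,"z":0,"yaw":0,"gripper":-1},{"x":0.1,"y":-2.1,"z":0,"yaw":0,"gripper":-1},{"x":0.1,"y":-2.1,"z":0,"yaw":0,"gripper":-1},{"x":0.1,"y":-2.1,"z":0,"yaw":0,"gripper":-1},{"x":0.1,"y":-2.1,"z":0,"yaw":0,"gripper":-1},{"x":0.1,"y":-2.1,"z":0,"yaw":0,"gripper":-1},{"x":0.1,"y":-2.1,"z":0,"yaw":0,"gripper":-1},{"x":0.1,"y":-2.1,"z":0,"yaw":0,"gripper":-1},{"x":0.1,"y":-2.1,"z":0,"yaw":0,"gripper":-1}]'
python3 -m inch '[{"x":0.2,"y":-2.1,"z":0,"yaw":0,"gripper":-1},{"x":0.2,"y":-2.1,"z":0,"yaw":0,"gripper":-1},{"x":0.2,"y":-2.1,"z":0,"yaw":0,"gripper":-1},{"x":0.2,"y":-2.1,"z":0,"yaw":0,"gripper":-1},{"x":0.2,"y":-2.1,"z":0,"yaw":0,"gripper":-1},{"x":0.2,"y":-2.1,"z":0,"yaw":0,"gripper":-1},{"x":0.2,"y":-1.4,"z":0,"yaw":0,"gripper":-1},{"x":0,"y":0,"z":0,"yaw":0,"gripper":-1},{"x":0,"y":0,"z":0,"yaw":0,"gripper":-1},{"x":0,"y":0,"z":0,"yaw":0,"gripper":-1}]'
python3 - <<'E'
from h import *
e=telemetry.state()["ee_pos"];W=cams.grab_frame("wrist");cv2.imwrite("pics/w9.png",W["pixels"][:420,100:560,::-1]);print(e)
for z in (e[2]+17,e[2]-5,e[2]-25,6): print(z,cv2.projectPoints(np.array([[e[0],e[1],z]]),W["rvec"],W["tvec"],W["mtx"],None)[0].ravel()-[100,0])
E
```

```text
time_s: 25.98
ee_pos: [525.8, -215.7, 120.2]
ee_rot: [180.0, -0.2, 170.5]
force: [0.3, -0.5, -2.8]
gripper_width: 54.9
time_s: 26.82
ee_pos: [490.2, -349.5, 121.1]
ee_rot: [179.9, -0.1, 170.5]
force: [-0.2, 0.6, -3.4]
gripper_width: 54.7
[ 490.17443218 -349.50586097  121.12499463]
138.12499463199674 [208.38431344 339.02097621]
116.12499463199674 [208.11678662 313.23748798]
96.12499463199674 [207.92622958 294.87213199]
6 [207.40034145 244.1885013 ]
```

View pics/w9.png

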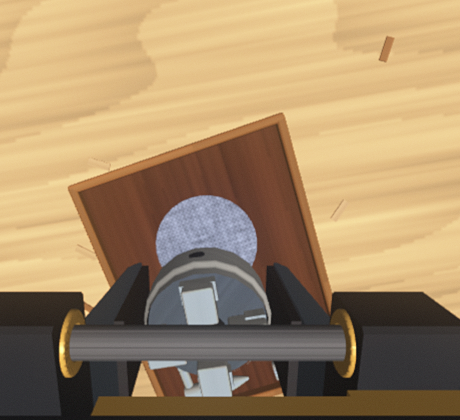

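The pad spans u 155–257 (crop), so its centre is about (206.5,244), against a TCP projection of (207.4,244.2). I check how far off-centre the chuck sits in the fingers along tool x from its rear silhouette.

```bash
python3 - <<'E'
from h import *
e=telemetry.state()["ee_pos"];W=cams.grab_frame("wrist");print(e)
im=W["pixels"];h=cv2.cvtColor(im,cv2.COLOR_RGB2HSV)
P=lambda p:cv2.projectPoints(np.array(p,float).reshape(-1,1,3),W["rvec"],W["tvec"],W["mtx"],None)[0].reshape(-1,2)
t=np.linspace(0,2*np.pi,720)
def circ(c,r,z): return P(np.c_[c[0]+r*np.cos(t),c[1]+r*np.sin(t),np.full(720,z)])
for z in (6,):
    q=circ(e[:2],36,z);print("pad model at tcp: umin,umax,vmin",q[:,0].min()-100,q[:,0].max()-100,q[:,1].min())
for d in (-4,0,4):
    vs=[circ((e[0]+d,e[1]),28,z)[:,1].min() for z in (e[2]-24,e[2]-4)]; print("chuck dx",d,"top v",vs)
sub=im[180:330,240:380].astype(int)
print("col 307 rows 185..270:",[tuple(im[v,320]) [0] for v in range(186,262,2)])
E
```

```text
[ 490.43814929 -349.27695922  121.38308086]
pad model at tcp: umin,umax,vmin 156.8184948461777 258.14861155949035 193.53267709582593
chuck dx -4 top v [np.float64(231.3904668586377), np.float64(243.14080037705713)]
chuck dx 0 top v [np.float64(239.65704247621414), np.float64(252.33029511927097)]
chuck dx 4 top v [np.float64(247.8272765435596), np.float64(261.3998197659672)]
col 307 rows 185..270: [np.uint8(103), np.uint8(102), np.uint8(100), np.uint8(103), np.uint8(103), np.uint8(126), np.uint8(159), np.uint8(148), np.uint8(148), np.uint8(153), np.uint8(161), np.uint8(148), np.uint8(153), np.uint8(146), np.uint8(148), np.uint8(163), np.uint8(171), np.uint8(152), np.uint8(148), np.uint8(160), np.uint8(156), np.uint8(153), np.uint8(158), np.uint8(144), np.uint8(150), np.uint8(153), np.uint8(152), np.uint8(155), np.uint8(134), np.uint8(151), np.uint8(130), np.uint8(129), np.uint8(93), np.uint8(95), np.uint8(98), np.uint8(98), np.uint8(97), np.uint8(94)]
```

```bash
python3 -m inch '[{"x":0.22,"y":-0.19,"z":0,"yaw":0,"gripper":-1},{"x":0,"y":0,"z":2,"yaw":0,"gripper":-1},{"x":0,"y":0,"z":2,"yaw":0,"gripper":-1},{"x":0,"y":0,"z":2,"yaw":0,"gripper":-1},{"x":0,"y":0,"z":1.5,"yaw":0,"gripper":-1},{"x":0,"y":0,"z":1,"yaw":0,"gripper":-1},{"x":0,"y":0,"z":0.4,"yaw":0,"gripper":-1},{"x":0,"y":0,"z":0,"yaw":0,"gripper":-1},{"x":0,"y":0,"z":0,"yaw":0,"gripper":-1},{"x":0,"y":0,"z":0,"yaw":0,"gripper":-1}]'
python3 -c "
from workcell import telemetry as t
s=t.state();print(s['ee_pos'],s['gripper_width'],s['force'],s['torque'])"
```

```text
time_s: 27.75
ee_pos: [488.9, -352.2, 34.0]
ee_rot: [-179.9, 0.1, 170.5]
force: [-0.1, 0.1, -3.6]
gripper_width: 54.7
[ 488.90849051 -352.19947385   34.03077929] 54.698504143922435 [-0.08657275  0.10540331 -3.63608873] [-0.02461076 -0.03788364  0.04792886]
```

```bash
python3 -m inch '[{"x":0,"y":0,"z":0.35,"yaw":0,"gripper":-1},{"x":0,"y":0,"z":0,"yaw":0,"gripper":-1},{"x":0,"y":0,"z":0,"yaw":0,"gripper":-1},{"x":0,"y":0,"z":0,"yaw":0,"gripper":-1},{"x":0,"y":0,"z":0,"yaw":0,"gripper":0.45},{"x":0,"y":0,"z":0,"yaw":0,"gripper":0.45},{"x":0,"y":0,"z":0,"yaw":0,"gripper":0.45},{"x":0,"y":0,"z":0,"yaw":0,"gripper":0.45}]'
python3 -m inch '[{"x":0,"y":0,"z":-1,"yaw":0,"gripper":0.5},{"x":0,"y":0,"z":-2,"yaw":0,"gripper":0.5},{"x":0,"y":0,"z":-2,"yaw":0,"gripper":0.5},{"x":0,"y":0,"z":-2,"yaw":0,"gripper":1},{"x":0,"y":0,"z":-2,"yaw":0,"gripper":1},{"x":-1,"y":0,"z":-2,"yaw":0,"gripper":1},{"x":-2,"y":0,"z":-2,"yaw":0,"gripper":1},{"x":-2,"y":0,"z":-2,"yaw":0,"gripper":1},{"x":-1,"y":0,"z":-1.5,"yaw":0,"gripper":1},{"x":0,"y":0,"z":0,"yaw":0,"gripper":1},{"x":0,"y":0,"z":0,"yaw":0,"gripper":1}]'
python3 - <<'E'
from h import *
e=telemetry.state()["ee_pos"];W=cams.grab_frame("wrist");T=cams.grab_frame("top")
a=cv2.resize(W["pixels"][60:320,150:550,::-1],None,fx=1.5,fy=1.5)
cv2.imwrite("pics/w10.png",a);cv2.imwrite("pics/t10.png",T["pixels"][:,:,::-1]);print(e)
import pickle;pickle.dump(W,open("w10.pkl","wb"))
E
```

```text
time_s: 28.42
ee_pos: [488.2, -351.7, 29.5]
ee_rot: [180.0, 0.0, 170.5]
force: [0.3, -0.6, 0.2]
gripper_width: 66.2
time_s: 29.33
ee_pos: [547.4, -361.6, 195.2]
ee_rot: [-180.0, 0.1, 170.5]
force: [0.3, -0.3, -0.5]
gripper_width: 91.2
[ 547.40613749 -361.62099777  195.16311676]
```

View pics/w10.png

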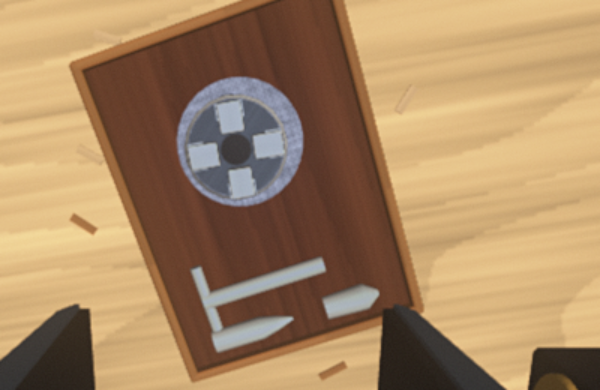

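The chuck stands jaws up on the pad. Crop readings: pad centre (240,141.5), jaw centre (236,149). Converting to mm.

```bash
python3 - <<'E'
from h import *
import pickle
W=pickle.load(open("w10.pkl","rb")); p=lambda u,v:(150+u/1.5,60+v/1.5)
print("pad",plane(W,p(240,141.5),6),"jaws z48",plane(W,p(236,149.5),48))
print("pad edges",plane(W,p(177,141),6),plane(W,p(303,141),6),plane(W,p(240,76),6),plane(W,p(240,207),6))
P=lambda q:cv2.projectPoints(np.array(q,float).reshape(-1,1,3),W["rvec"],W["tvec"],W["mtx"],None)[0].reshape(-1,2)
t=np.linspace(0,6.283,400)
c=plane(W,p(236,149.5),48)
for z in (26,):
  q=(P(np.c_[c[0]+28*np.cos(t),c[1]+28*np.sin(t),np.full(400,z)])-[150,60])*1.5; print(z,q.min(0),q.max(0))
E
```

```text
pad [ 490.1 -350.     6. ] jaws z48 [ 491.6 -352.6   48. ]
pad edges [ 484.  -385.4    6. ] [ 495.8 -314.6    6. ] [ 455.2 -344.2    6. ] [ 527.2 -356.1    6. ]
26 [183.85301519  92.40144539] [288.09986696 198.88392666]
```

Chuck centre is within about 3 mm of the pad centre, which is good. Now to fetch the jar from the tray.

```bash
python3 -m inch '[{"x":0.6,"y":1.4,"z":0,"yaw":0,"gripper":1},{"x":0.6,"y":2.8,"z":0,"yaw":0,"gripper":1},{"x":0.6,"y":2.8,"z":0,"yaw":0,"gripper":1},{"x":0.6,"y":2.8,"z":0,"yaw":0,"gripper":1},{"x":0.6,"y":2.8,"z":0,"yaw":0,"gripper":1},{"x":0.6,"y":2.8,"z":0,"yaw":0,"gripper":1},{"x":0.6,"y":2.8,"z":0,"yaw":0,"gripper":1},{"x":0.6,"y":2.8,"z":0,"yaw":0,"gripper":1},{"x":0.6,"y":2.8,"z":0,"yaw":0,"gripper":1},{"x":0.6,"y":2.8,"z":0,"yaw":0,"gripper":1},{"x":0.6,"y":2.8,"z":0,"yaw":0,"gripper":1},{"x":0.6,"y":2.8,"z":0,"yaw":0,"gripper":1}]'
python3 -m inch '[{"x":0.6,"y":2.8,"z":0,"yaw":0,"gripper":1},{"x":0.6,"y":2.8,"z":0,"yaw":0,"gripper":1},{"x":0.6,"y":2.8,"z":0,"yaw":0,"gripper":1},{"x":0.6,"y":2.8,"z":0,"yaw":0,"gripper":1},{"x":0.6,"y":2.8,"z":0,"yaw":0,"gripper":1},{"x":0.6,"y":2.8,"z":0,"yaw":0,"gripper":1},{"x":0.6,"y":2.8,"z":0,"yaw":0,"gripper":1},{"x":0.6,"y":2.8,"z":0,"yaw":0,"gripper":1},{"x":0.6,"y":2.8,"z":0,"yaw":0,"gripper":1},{"x":0.6,"y":2.8,"z":0,"yaw":0,"gripper":1},{"x":0.6,"y":2.8,"z":0,"yaw":0,"gripper":1},{"x":0.6,"y":2.8,"z":0,"yaw":0,"gripper":1}]'
python3 -m inch '[{"x":0.4,"y":1.9,"z":0,"yaw":0,"gripper":1},{"x":0,"y":0,"z":0,"yaw":0,"gripper":1},{"x":0,"y":0,"z":0,"yaw":0,"gripper":1},{"x":0,"y":0,"z":0,"yaw":0,"gripper":1},{"x":0,"y":0,"z":0,"yaw":0,"gripper":1},{"x":0,"y":0,"z":0,"yaw":0,"gripper":1}]'
python3 -c "
from workcell import telemetry as t
s=t.state();print(s['ee_pos'])"
```

```text
time_s: 30.43
ee_pos: [527.5, -31.2, 193.1]
ee_rot: [-180.0, -0.2, 170.4]
force: [-0.1, 0.1, 0.6]
gripper_width: 91.4
time_s: 31.43
ee_pos: [512.7, 311.2, 193.0]
ee_rot: [-179.9, -0.1, 170.4]
force: [0.4, -0.7, 0.5]
gripper_width: 91.4
time_s: 31.93
ee_pos: [513.4, 329.1, 194.4]
ee_rot: [-180.0, -0.0, 170.4]
force: [-0.2, -0.4, 0.8]
gripper_width: 90.5
[513.40055392 329.08927369 194.38556715]
```

```bash
python3 -m inch '[{"x":0.05,"y":0.1,"z":0,"yaw":0,"gripper":1},{"x":0,"y":0,"z":2,"yaw":0,"gripper":1},{"x":0,"y":0,"z":2,"yaw":0,"gripper":1},{"x":0,"y":0,"z":2,"yaw":0,"gripper":1},{"x":0,"y":0,"z":2,"yaw":0,"gripper":1},{"x":0,"y":0,"z":1.8,"yaw":0,"gripper":1},{"x":0,"y":0,"z":0,"yaw":0,"gripper":1},{"x":0,"y":0,"z":0,"yaw":0,"gripper":1},{"x":0,"y":0,"z":0,"yaw":0,"gripper":1}]'
python3 -m inch '[{"x":0,"y":0,"z":0,"yaw":0,"gripper":-1},{"x":0,"y":0,"z":0,"yaw":0,"gripper":-1},{"x":0,"y":0,"z":0,"yaw":0,"gripper":-1},{"x":0,"y":0,"z":0,"yaw":0,"gripper":-1},{"x":0,"y":0,"z":0,"yaw":0,"gripper":-1},{"x":0,"y":0,"z":0,"yaw":0,"gripper":-1},{"x":0,"y":0,"z":0,"yaw":0,"gripper":-1}]' 25; python3 -c "
from workcell import telemetry as t
s=t.state();print(s['ee_pos'],s['gripper_width'],s['force'])"
```

```text
time_s: 32.68
ee_pos: [513.9, 331.7, 97.6]
ee_rot: [179.9, 0.1, 170.4]
force: [-0.1, 0.2, 0.4]
gripper_width: 91.2
time_s: 33.27
ee_pos: [513.1, 331.3, 96.7]
ee_rot: [-180.0, 0.0, 170.5]
force: [0.1, -2.1, 2.2]
gripper_width: 56.5
[513.12133826 331.28249036  96.73917592] 56.47405220323655 [ 0.08463977 -2.05595452  2.15824296]
```

```bash
python3 -m inch '[{"x":0,"y":0,"z":-1,"yaw":0,"gripper":-1},{"x":0,"y":0,"z":-2,"yaw":0,"gripper":-1},{"x":0,"y":0,"z":-2,"yaw":0,"gripper":-1},{"x":0,"y":0,"z":-2,"yaw":0,"gripper":-1},{"x":0,"y":0,"z":-2,"yaw":0,"gripper":-1},{"x":0,"y":0,"z":-2,"yaw":0,"gripper":-1},{"x":0,"y":0,"z":-1,"yaw":0,"gripper":-1},{"x":-0.3,"y":-1,"z":0,"yaw":0,"gripper":-1},{"x":-0.7,"y":-2.1,"z":0,"yaw":0,"gripper":-1},{"x":-0.7,"y":-2.1,"z":0,"yaw":0,"gripper":-1},{"x":-0.7,"y":-2.1,"z":0,"yaw":0,"gripper":-1},{"x":-0.7,"y":-2.1,"z":0,"yaw":0,"gripper":-1}]'
python3 -m inch '[{"x":-0.7,"y":-2.1,"z":0,"yaw":0,"gripper":-1},{"x":-0.7,"y":-2.1,"z":0,"yaw":0,"gripper":-1},{"x":-0.7,"y":-2.1,"z":0,"yaw":0,"gripper":-1},{"x":-0.7,"y":-2.1,"z":0,"yaw":0,"gripper":-1},{"x":-0.7,"y":-2.1,"z":0,"yaw":0,"gripper":-1},{"x":-0.7,"y":-2.1,"z":0,"yaw":0,"gripper":-1},{"x":-0.7,"y":-2.1,"z":0,"yaw":0,"gripper":-1},{"x":-0.7,"y":-2.1,"z":0,"yaw":0,"gripper":-1},{"x":-0.7,"y":-2.1,"z":0,"yaw":0,"gripper":-1},{"x":-0.7,"y":-2.1,"z":0,"yaw":0,"gripper":-1},{"x":-0.7,"y":-2.1,"z":0,"yaw":0,"gripper":-1},{"x":-0.7,"y":-2.1,"z":0,"yaw":0,"gripper":-1}]'
python3 -m inch '[{"x":-0.5,"y":-2,"z":0,"yaw":0,"gripper":-1},{"x":0,"y":0,"z":0,"yaw":0,"gripper":-1},{"x":0,"y":0,"z":2,"yaw":0,"gripper":-1},{"x":0,"y":0,"z":2,"yaw":0,"gripper":-1},{"x":0,"y":0,"z":2,"yaw":0,"gripper":-1},{"x":0,"y":0,"z":2,"yaw":0,"gripper":-1},{"x":0,"y":0,"z":1.4,"yaw":0,"gripper":-1},{"x":0,"y":0,"z":0,"yaw":0,"gripper":-1},{"x":0,"y":0,"z":0,"yaw":0,"gripper":-1},{"x":0,"y":0,"z":0,"yaw":0,"gripper":-1}]'
python3 -c "
from workcell import telemetry as t
s=t.state();print(s['ee_pos'],s['gripper_width'],s['force'])"
```

```text
time_s: 34.27
ee_pos: [527.2, 231.8, 214.8]
ee_rot: [-179.9, -0.1, 170.5]
force: [0.1, -0.8, -2.7]
gripper_width: 56.6
time_s: 35.27
ee_pos: [568.1, -30.4, 214.8]
ee_rot: [-180.0, -0.2, 170.5]
force: [0.4, -0.0, -1.9]
gripper_width: 56.5
time_s: 36.1
ee_pos: [571.1, -49.3, 122.9]
ee_rot: [180.0, 0.0, 170.5]
force: [0.8, -0.5, -1.8]
gripper_width: 56.7
[571.08591764 -49.27090019 122.86424318] 56.683851431891284 [ 0.77564124 -0.53465737 -1.76544782]
```

```bash
python3 -m inch '[{"x":0,"y":-0.13,"z":0,"yaw":0,"gripper":-1},{"x":0,"y":0,"z":1,"yaw":0,"gripper":-1},{"x":0,"y":0,"z":0.5,"yaw":0,"gripper":-1},{"x":0,"y":0,"z":0,"yaw":0,"gripper":-1},{"x":0,"y":0,"z":0,"yaw":0,"gripper":-1},{"x":0,"y":0,"z":0,"yaw":0,"gripper":-1}]'
python3 -m inch '[{"x":0,"y":0,"z":0,"yaw":0,"gripper":0.5},{"x":0,"y":0,"z":0,"yaw":0,"gripper":0.5},{"x":0,"y":0,"z":0,"yaw":0,"gripper":0.5},{"x":0,"y":0,"z":0,"yaw":0,"gripper":0.5}]'
python3 -m inch '[{"x":0,"y":0,"z":-2,"yaw":0,"gripper":0.7},{"x":0,"y":0,"z":-2,"yaw":0,"gripper":1},{"x":0,"y":0,"z":-2,"yaw":0,"gripper":1},{"x":0,"y":0,"z":-2,"yaw":0,"gripper":1},{"x":0,"y":0,"z":0,"yaw":0,"gripper":1},{"x":0,"y":0,"z":0,"yaw":0,"gripper":1}]'
python3 -c "
from workcell import telemetry as t
s=t.state();print(s['ee_pos'],s['gripper_width'],s['force'])"
```

```text
time_s: 36.6
ee_pos: [571.2, -51.3, 108.0]
ee_rot: [-179.9, 0.1, 170.5]
force: [-0.6, -2.6, 4.5]
gripper_width: 56.6
time_s: 36.93
ee_pos: [570.4, -50.2, 107.1]
ee_rot: [180.0, -0.0, 170.5]
force: [0.1, -0.6, -0.5]
gripper_width: 68.6
time_s: 37.43
ee_pos: [571.0, -50.4, 188.0]
ee_rot: [180.0, 0.1, 170.5]
force: [-0.9, 0.1, -0.8]
gripper_width: 91.1
[571.03755257 -50.40490044 188.04091347] 91.06747726429154 [-0.87412254  0.05868224 -0.79958   ]
```

```bash
python3 -m inch '[{"x":0.1,"y":1.2,"z":0,"yaw":0,"gripper":1},{"x":0.2,"y":2.5,"z":0,"yaw":0,"gripper":1},{"x":0.2,"y":2.5,"z":0,"yaw":0,"gripper":1},{"x":0.1,"y":2.5,"z":0,"yaw":0,"gripper":1},{"x":0.1,"y":2.5,"z":0,"yaw":0,"gripper":1},{"x":0.1,"y":2.5,"z":0,"yaw":0,"gripper":1},{"x":0.1,"y":2.5,"z":0,"yaw":0,"gripper":1},{"x":0.1,"y":2.5,"z":0,"yaw":0,"gripper":1},{"x":0.1,"y":2.5,"z":0,"yaw":0,"gripper":1},{"x":0.1,"y":2.5,"z":0,"yaw":0,"gripper":1},{"x":0.1,"y":2.5,"z":0,"yaw":0,"gripper":1},{"x":0.2,"y":2.5,"z":0,"yaw":0,"gripper":1}]'
python3 -m inch '[{"x":0.2,"y":2.5,"z":0,"yaw":0,"gripper":1},{"x":0.2,"y":2.5,"z":0,"yaw":0,"gripper":1},{"x":0.2,"y":2.5,"z":0,"yaw":0,"gripper":1},{"x":0.2,"y":2.3,"z":0,"yaw":0,"gripper":1},{"x":0,"y":0,"z":0,"yaw":0,"gripper":1},{"x":0,"y":0,"z":0,"yaw":0,"gripper":1},{"x":0,"y":0,"z":0,"yaw":0,"gripper":1},{"x":0,"y":0,"z":0,"yaw":0,"gripper":1}]'
python3 -c "
from workcell import telemetry as t
s=t.state();print(s['ee_pos'])"
```

```text
time_s: 38.43
ee_pos: [602.3, 236.9, 185.3]
ee_rot: [-179.9, -0.2, 170.5]
force: [0.5, 0.6, -0.3]
gripper_width: 91.0
time_s: 39.1
ee_pos: [611.2, 332.2, 186.6]
ee_rot: [-179.9, -0.1, 170.4]
force: [-0.1, -0.6, 0.9]
gripper_width: 91.0
[611.1863322  332.15572358 186.62117134]
```

```bash
python3 -m inch '[{"x":-0.1,"y":0.02,"z":0,"yaw":0,"gripper":1},{"x":0,"y":0,"z":2,"yaw":0,"gripper":1},{"x":0,"y":0,"z":2,"yaw":0,"gripper":1},{"x":0,"y":0,"z":2,"yaw":0,"gripper":1},{"x":0,"y":0,"z":2,"yaw":0,"gripper":1},{"x":0,"y":0,"z":2,"yaw":0,"gripper":1},{"x":0,"y":0,"z":0,"yaw":0,"gripper":1},{"x":0,"y":0,"z":0,"yaw":0,"gripper":1},{"x":0,"y":0,"z":0,"yaw":0,"gripper":1}]'
python3 -m inch '[{"x":0,"y":0,"z":0,"yaw":0,"gripper":-1},{"x":0,"y":0,"z":0,"yaw":0,"gripper":-1},{"x":0,"y":0,"z":0,"yaw":0,"gripper":-1},{"x":0,"y":0,"z":0,"yaw":0,"gripper":-1},{"x":0,"y":0,"z":0,"yaw":0,"gripper":-1},{"x":0,"y":0,"z":0,"yaw":0,"gripper":-1},{"x":0,"y":0,"z":0,"yaw":0,"gripper":-1},{"x":0,"y":0,"z":0,"yaw":0,"gripper":-1}]' 20; python3 -c "
from workcell import telemetry as t
s=t.state();print(s['ee_pos'],s['gripper_width'],s['force'])"
```

```text
time_s: 39.85
ee_pos: [613.6, 332.9, 88.9]
ee_rot: [179.9, 0.1, 170.4]
force: [1.0, 0.9, 0.2]
gripper_width: 91.7
time_s: 40.52
ee_pos: [612.7, 332.9, 87.6]
ee_rot: [-180.0, 0.0, 170.5]
force: [-0.3, -0.6, 1.3]
gripper_width: 51.3
[612.72165691 332.91616947  87.610974  ] 51.32448855337885 [-0.29569867 -0.58579971  1.32129538]
```

```bash
python3 -m inch '[{"x":0,"y":0,"z":-1,"yaw":0,"gripper":-1},{"x":0,"y":0,"z":-2,"yaw":0,"gripper":-1},{"x":0,"y":0,"z":-2,"yaw":0,"gripper":-1},{"x":0,"y":0,"z":-2,"yaw":0,"gripper":-1},{"x":0,"y":0,"z":0,"yaw":0,"gripper":-1}]'
python3 -m inch '[{"x":-0.1,"y":-1,"z":0,"yaw":0,"gripper":-1},{"x":-0.2,"y":-2,"z":0,"yaw":0,"gripper":-1},{"x":-0.2,"y":-2,"z":0,"yaw":0,"gripper":-1},{"x":-0.2,"y":-2,"z":0,"yaw":0,"gripper":-1},{"x":-0.2,"y":-2,"z":0,"yaw":0,"gripper":-1},{"x":-0.2,"y":-2,"z":0,"yaw":0,"gripper":-1},{"x":-0.2,"y":-2,"z":0,"yaw":0,"gripper":-1},{"x":-0.2,"y":-2,"z":0,"yaw":0,"gripper":-1},{"x":-0.2,"y":-2,"z":0,"yaw":0,"gripper":-1},{"x":-0.2,"y":-2,"z":0,"yaw":0,"gripper":-1},{"x":-0.2,"y":-2,"z":0,"yaw":0,"gripper":-1},{"x":-0.2,"y":-2,"z":0,"yaw":0,"gripper":-1}]'
python3 -m inch '[{"x":-0.1,"y":-0.7,"z":0,"yaw":0,"gripper":-1},{"x":0,"y":0,"z":0,"yaw":0,"gripper":-1},{"x":0,"y":0,"z":2,"yaw":0,"gripper":-1},{"x":0,"y":0,"z":2,"yaw":0,"gripper":-1},{"x":0,"y":0,"z":0.8,"yaw":0,"gripper":-1},{"x":0,"y":0,"z":0,"yaw":0,"gripper":-1},{"x":0,"y":0,"z":0,"yaw":0,"gripper":-1},{"x":0,"y":0,"z":0,"yaw":0,"gripper":-1}]'
python3 -c "
from workcell import telemetry as t
s=t.state();print(s['ee_pos'],s['gripper_width'],s['force'])"
```

```text
time_s: 40.93
ee_pos: [614.8, 334.1, 162.5]
ee_rot: [179.7, 0.4, 170.5]
force: [1.6, -0.4, -0.9]
gripper_width: 51.2
time_s: 41.93
ee_pos: [595.6, 100.5, 155.4]
ee_rot: [-179.9, -0.2, 170.5]
force: [-0.4, -0.1, -2.2]
gripper_width: 51.3
time_s: 42.6
ee_pos: [597.9, 95.9, 110.3]
ee_rot: [180.0, 0.1, 170.5]
force: [0.1, -0.8, -1.1]
gripper_width: 51.3
[597.85638341  95.87577533 110.29319852] 51.25849035896873 [ 0.10691219 -0.79039576 -1.06845248]
```

```bash
python3 -m inch '[{"x":0.08,"y":-0.12,"z":0,"yaw":0,"gripper":-1},{"x":0,"y":0,"z":0.6,"yaw":0,"gripper":-1},{"x":0,"y":0,"z":0.45,"yaw":0,"gripper":-1},{"x":0,"y":0,"z":0,"yaw":0,"gripper":-1},{"x":0,"y":0,"z":0,"yaw":0,"gripper":-1},{"x":0,"y":0,"z":0,"yaw":0,"gripper":-1}]'
python3 -m inch '[{"x":0,"y":0,"z":0,"yaw":0,"gripper":0.5},{"x":0,"y":0,"z":0,"yaw":0,"gripper":0.5},{"x":0,"y":0,"z":0,"yaw":0,"gripper":0.5},{"x":0,"y":0,"z":0,"yaw":0,"gripper":0.5}]'
python3 -m inch '[{"x":0,"y":0,"z":-2,"yaw":0,"gripper":0.7},{"x":0,"y":0,"z":-2,"yaw":0,"gripper":1},{"x":0,"y":0,"z":-2,"yaw":0,"gripper":1},{"x":0,"y":0,"z":-2,"yaw":0,"gripper":1},{"x":0,"y":0,"z":-1,"yaw":0,"gripper":1},{"x":0,"y":0,"z":0,"yaw":0,"gripper":1}]'
python3 -m inch '[{"x":1,"y":1,"z":0,"yaw":0,"gripper":1},{"x":2,"y":1.9,"z":0,"yaw":0,"gripper":1},{"x":2,"y":1.9,"z":0,"yaw":0,"gripper":1},{"x":2,"y":1.9,"z":0,"yaw":0,"gripper":1},{"x":2,"y":1.9,"z":0,"yaw":0,"gripper":1},{"x":2,"y":1.9,"z":0,"yaw":0,"gripper":1},{"x":2,"y":1.8,"z":0,"yaw":0,"gripper":1},{"x":2,"y":1.8,"z":0,"yaw":0,"gripper":1},{"x":2,"y":1.8,"z":0,"yaw":0,"gripper":1},{"x":2,"y":1.8,"z":0,"yaw":0,"gripper":1},{"x":2,"y":1.8,"z":0,"yaw":0,"gripper":1},{"x":1.1,"y":0.8,"z":0,"yaw":0,"gripper":1}]'
python3 -m inch '[{"x":0,"y":0,"z":0,"yaw":0,"gripper":1},{"x":0,"y":0,"z":0,"yaw":0,"gripper":1},{"x":0,"y":0,"z":0,"yaw":0,"gripper":1}]'
python3 - <<'E'
from h import *
print(telemetry.state()["ee_pos"])
E
```

```text
time_s: 43.1
ee_pos: [596.5, 94.0, 99.2]
ee_rot: [180.0, 0.1, 170.5]
force: [0.7, -1.4, 0.5]
gripper_width: 51.4
time_s: 43.43
ee_pos: [596.1, 94.3, 98.9]
ee_rot: [180.0, -0.0, 170.5]
force: [0.2, 0.3, -0.2]
gripper_width: 68.2
time_s: 43.93
ee_pos: [597.5, 94.5, 191.5]
ee_rot: [179.9, 0.3, 170.5]
force: [-0.0, -0.4, 0.2]
gripper_width: 91.1
time_s: 44.93
ee_pos: [408.3, 332.7, 187.1]
ee_rot: [-179.9, -0.2, 170.6]
force: [0.4, 0.1, -0.5]
gripper_width: 91.5
time_s: 45.18
ee_pos: [411.3, 330.5, 188.0]
ee_rot: [-179.9, -0.1, 170.5]
force: [-0.5, -0.2, 1.1]
gripper_width: 91.1
[411.29719575 330.49314123 187.98531826]
```

```bash
python3 -m inch '[{"x":-0.08,"y":0.13,"z":0,"yaw":0,"gripper":1},{"x":0,"y":0,"z":2,"yaw":0,"gripper":1},{"x":0,"y":0,"z":2,"yaw":0,"gripper":1},{"x":0,"y":0,"z":2,"yaw":0,"gripper":1},{"x":0,"y":0,"z":2,"yaw":0,"gripper":1},{"x":0,"y":0,"z":1.8,"yaw":0,"gripper":1},{"x":0,"y":0,"z":0,"yaw":0,"gripper":1},{"x":0,"y":0,"z":0,"yaw":0,"gripper":1},{"x":0,"y":0,"z":0,"yaw":0,"gripper":1}]'
python3 -m inch '[{"x":0,"y":0,"z":0,"yaw":0,"gripper":-1},{"x":0,"y":0,"z":0,"yaw":0,"gripper":-1},{"x":0,"y":0,"z":0,"yaw":0,"gripper":-1},{"x":0,"y":0,"z":0,"yaw":0,"gripper":-1},{"x":0,"y":0,"z":0,"yaw":0,"gripper":-1},{"x":0,"y":0,"z":0,"yaw":0,"gripper":-1},{"x":0,"y":0,"z":0,"yaw":0,"gripper":-1}]' 25; python3 -c "
from workcell import telemetry as t
s=t.state();print(s['ee_pos'],s['gripper_width'],s['force'])"
```

```text
time_s: 45.93
ee_pos: [413.8, 332.3, 91.8]
ee_rot: [179.9, 0.1, 170.4]
force: [0.4, 0.4, 0.4]
gripper_width: 91.4
time_s: 46.52
ee_pos: [412.9, 332.1, 91.3]
ee_rot: [180.0, 0.0, 170.5]
force: [0.2, -2.0, 3.1]
gripper_width: 59.5
[412.86502618 332.08556661  91.26722515] 59.465119216121614 [ 0.2293259  -1.95046473  3.05961485]
```

```bash
python3 -m inch '[{"x":0,"y":0,"z":-1,"yaw":0,"gripper":-1},{"x":0,"y":0,"z":-2,"yaw":0,"gripper":-1},{"x":0,"y":0,"z":-2,"yaw":0,"gripper":-1},{"x":0,"y":0,"z":-2,"yaw":0,"gripper":-1},{"x":0,"y":0,"z":-2,"yaw":0,"gripper":-1},{"x":0,"y":0,"z":-2,"yaw":0,"gripper":-1},{"x":0,"y":0,"z":-0.5,"yaw":0,"gripper":-1},{"x":0,"y":0,"z":0,"yaw":0,"gripper":-1}]'
python3 -m inch '[{"x":-0.5,"y":-1,"z":0,"yaw":0,"gripper":-1},{"x":-1.05,"y":-2,"z":0,"yaw":0,"gripper":-1},{"x":-1.05,"y":-2,"z":0,"yaw":0,"gripper":-1},{"x":-1.05,"y":-2,"z":0,"yaw":0,"gripper":-1},{"x":-1.05,"y":-2,"z":0,"yaw":0,"gripper":-1},{"x":-1.05,"y":-2,"z":0,"yaw":0,"gripper":-1},{"x":-1.05,"y":-2,"z":0,"yaw":0,"gripper":-1},{"x":-1.05,"y":-2,"z":0,"yaw":0,"gripper":-1},{"x":-1.05,"y":-2,"z":0,"yaw":0,"gripper":-1},{"x":-1.05,"y":-2,"z":0,"yaw":0,"gripper":-1},{"x":-1.05,"y":-2,"z":0,"yaw":0,"gripper":-1},{"x":-1.05,"y":-2,"z":0,"yaw":0,"gripper":-1}]'
python3 -m inch '[{"x":-1.05,"y":-2,"z":0,"yaw":0,"gripper":-1},{"x":-1.05,"y":-2,"z":0,"yaw":0,"gripper":-1},{"x":-0.4,"y":-0.8,"z":0,"yaw":0,"gripper":-1},{"x":0,"y":0,"z":0,"yaw":0,"gripper":-1},{"x":0,"y":0,"z":2,"yaw":0,"gripper":-1},{"x":0,"y":0,"z":2,"yaw":0,"gripper":-1},{"x":0,"y":0,"z":2,"yaw":0,"gripper":-1},{"x":0,"y":0,"z":2,"yaw":0,"gripper":-1},{"x":0,"y":0,"z":1,"yaw":0,"gripper":-1},{"x":0,"y":0,"z":0,"yaw":0,"gripper":-1},{"x":0,"y":0,"z":0,"yaw":0,"gripper":-1},{"x":0,"y":0,"z":0,"yaw":0,"gripper":-1}]'
python3 -c "
from workcell import telemetry as t
s=t.state();print(s['ee_pos'],s['gripper_width'],s['force'])"
```

```text
time_s: 47.18
ee_pos: [413.3, 332.6, 207.4]
ee_rot: [179.9, 0.1, 170.5]
force: [-0.1, 0.7, -2.9]
gripper_width: 59.5
time_s: 48.18
ee_pos: [492.5, 83.3, 204.0]
ee_rot: [-179.9, -0.2, 170.5]
force: [0.3, 0.4, -3.4]
gripper_width: 59.6
time_s: 49.18
ee_pos: [511.0, 34.3, 116.8]
ee_rot: [180.0, 0.1, 170.5]
force: [0.1, 0.7, -2.9]
gripper_width: 59.5
[510.98392687  34.26725028 116.84375819] 59.48519710289528 [ 0.08896716  0.70860953 -2.87878905]
```

```bash
python3 -m inch '[{"x":0.06,"y":-0.07,"z":0.5,"yaw":0,"gripper":-1},{"x":0,"y":0,"z":0.5,"yaw":0,"gripper":-1},{"x":0,"y":0,"z":0.3,"yaw":0,"gripper":-1},{"x":0,"y":0,"z":0,"yaw":0,"gripper":-1},{"x":0,"y":0,"z":0,"yaw":0,"gripper":-1},{"x":0,"y":0,"z":0,"yaw":0,"gripper":-1}]'
python3 -m inch '[{"x":0,"y":0,"z":0,"yaw":0,"gripper":0.55},{"x":0,"y":0,"z":0,"yaw":0,"gripper":0.55},{"x":0,"y":0,"z":0,"yaw":0,"gripper":0.55},{"x":0,"y":0,"z":0,"yaw":0,"gripper":0.55}]'
python3 -m inch '[{"x":0,"y":0,"z":-2,"yaw":0,"gripper":0.7},{"x":0,"y":0,"z":-2,"yaw":0,"gripper":1},{"x":0,"y":0,"z":-2,"yaw":0,"gripper":1},{"x":0,"y":0,"z":-2.5,"yaw":0,"gripper":1},{"x":0,"y":0,"z":-2.5,"yaw":0,"gripper":1},{"x":0,"y":0,"z":-2.1,"yaw":0,"gripper":1},{"x":-2.2,"y":0.9,"z":0,"yaw":0,"gripper":1},{"x":-2.2,"y":0.9,"z":0,"yaw":0,"gripper":1},{"x":-2.2,"y":0.9,"z":0,"yaw":0,"gripper":1},{"x":-2,"y":0.7,"z":0,"yaw":0,"gripper":1},{"x":0,"y":0,"z":0,"yaw":0,"gripper":1},{"x":0,"y":0,"z":0,"yaw":0,"gripper":1}]'
python3 - <<'E'
from h import *
import pickle
print(telemetry.state()["ee_pos"])
W=cams.grab_frame("wrist");pickle.dump(W,open("w11.pkl","wb"));cv2.imwrite("pics/w11.png",W["pixels"][:,:,::-1])
E
```

```text
time_s: 49.68
ee_pos: [509.7, 33.2, 103.1]
ee_rot: [-180.0, 0.0, 170.5]
force: [-1.0, -1.2, -1.7]
gripper_width: 59.5
time_s: 50.02
ee_pos: [509.8, 33.4, 103.1]
ee_rot: [180.0, 0.0, 170.5]
force: [-0.0, -0.6, -0.3]
gripper_width: 70.8
time_s: 51.02
ee_pos: [600.4, 52.8, 233.3]
ee_rot: [-180.0, -0.1, 170.5]
force: [-0.9, -0.7, 0.7]
gripper_width: 91.4
[600.39387321  52.77612336 233.27369852]
```

View pics/w11.png

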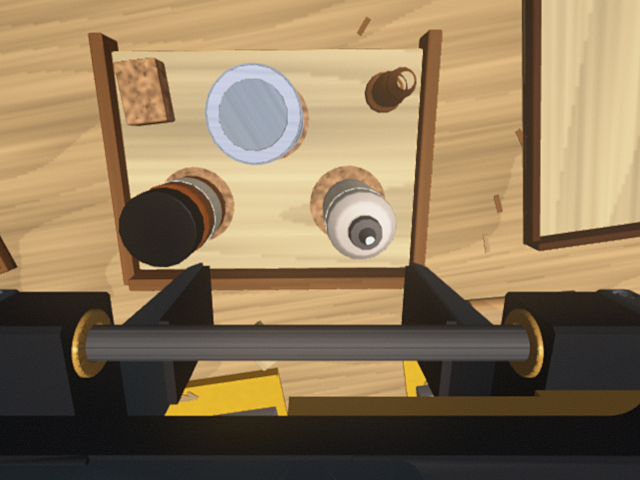

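All three stand upright on their discs, with the block and skittle apparently unmoved. I'll retreat and compare the fixed cameras with the initial images.

```bash
python3 -m inch '[{"x":2.1,"y":1.8,"z":0,"yaw":0,"gripper":1},{"x":2.1,"y":1.8,"z":0,"yaw":0,"gripper":1},{"x":2.1,"y":1.8,"z":0,"yaw":0,"gripper":1},{"x":2.1,"y":1.8,"z":0,"yaw":0,"gripper":1},{"x":2.1,"y":1.8,"z":0,"yaw":0,"gripper":1},{"x":2.1,"y":1.8,"z":0,"yaw":0,"gripper":1},{"x":2.1,"y":1.8,"z":0,"yaw":0,"gripper":1},{"x":2.1,"y":1.8,"z":0,"yaw":0,"gripper":1},{"x":2.1,"y":1.8,"z":0,"yaw":0,"gripper":1},{"x":2.1,"y":1.8,"z":0,"yaw":0,"gripper":1},{"x":2.1,"y":1.8,"z":0,"yaw":0,"gripper":1},{"x":2.1,"y":1.8,"z":0,"yaw":0,"gripper":1}]'
python3 -m inch '[{"x":2.1,"y":1.8,"z":0,"yaw":0,"gripper":1},{"x":2.1,"y":1.8,"z":0,"yaw":0,"gripper":1},{"x":2.1,"y":1.8,"z":0,"yaw":0,"gripper":1},{"x":2.1,"y":1.8,"z":0,"yaw":0,"gripper":1},{"x":2.1,"y":1.8,"z":0,"yaw":0,"gripper":1},{"x":2.1,"y":1.8,"z":0,"yaw":0,"gripper":1},{"x":2.1,"y":1.8,"z":0,"yaw":0,"gripper":1},{"x":2.1,"y":1.8,"z":0,"yaw":0,"gripper":1},{"x":2.1,"y":1.8,"z":0,"yaw":0,"gripper":1},{"x":2.1,"y":1.8,"z":0,"yaw":0,"gripper":1},{"x":2.1,"y":1.8,"z":0,"yaw":0,"gripper":1},{"x":0,"y":0,"z":0,"yaw":0,"gripper":1}]'
python3 - <<'E'
from h import *
S=cams.grab_frame("scene")["pixels"][:,:,::-1].copy();T=cams.grab_frame("top")["pixels"][:,:,::-1].copy()
s0=cv2.imread("pics/scene0.png");t0=cv2.imread("pics/top0.png")
def reg(a,b,x0,y0,x1,y1):  # shift of object patch by template matching, subpixel by 4x upsampling
    a=cv2.resize(a,None,fx=6,fy=6,interpolation=cv2.INTER_CUBIC);b=cv2.resize(b,None,fx=6,fy=6,interpolation=cv2.INTER_CUBIC)
    p=a[y0*6:y1*6,x0*6:x1*6];m=48;r=cv2.matchTemplate(b[y0*6-m:y1*6+m,x0*6-m:x1*6+m],p,5);_,v,_,l=cv2.minMaxLoc(r)
    return ((l[0]-m)/6,(l[1]-m)/6,round(v,3))
for n,bs,bt in(("can",(321,172,354,230),(291,227,324,262)),("jar",(267,201,299,256),(343,195,372,224)),("bottle",(354,218,384,272),(261,183,290,214)),("skittle",(384,192,400,230),(243,245,262,262)),("block",(276,187,296,202),(353,261,372,288))):
    print(n,"scene px",reg(s0,S,*bs),"top px",reg(t0,T,*bt))
cv2.imwrite("pics/f.png",np.vstack([S[160:310,80:420],T[150:300+0,220:560]]).repeat(2,0).repeat(2,1))
E
```

```text
time_s: 52.07
ee_pos: [385.3, 307.4, 234.3]
ee_rot: [180.0, 0.0, 170.5]
force: [0.3, 0.6, 0.5]
gripper_width: 91.2
time_s: 53.07
ee_pos: [189.1, 543.0, 234.1]
ee_rot: [179.9, -0.1, 170.7]
force: [-0.0, -0.5, 0.8]
gripper_width: 90.8
can scene px (-0.6666666666666666, -0.5, 0.989) top px (0.5, 0.8333333333333334, 0.915)
jar scene px (-0.6666666666666666, 0.0, 0.995) top px (0.6666666666666666, -0.16666666666666666, 0.992)
bottle scene px (-0.16666666666666666, -0.16666666666666666, 0.998) top px (0.16666666666666666, 0.16666666666666666, 0.997)
skittle scene px (0.0, 0.0, 0.999) top px (0.0, 0.0, 0.999)
block scene px (0.0, 0.0, 0.995) top px (0.0, 0.0, 0.99)
```

View pics/f.png

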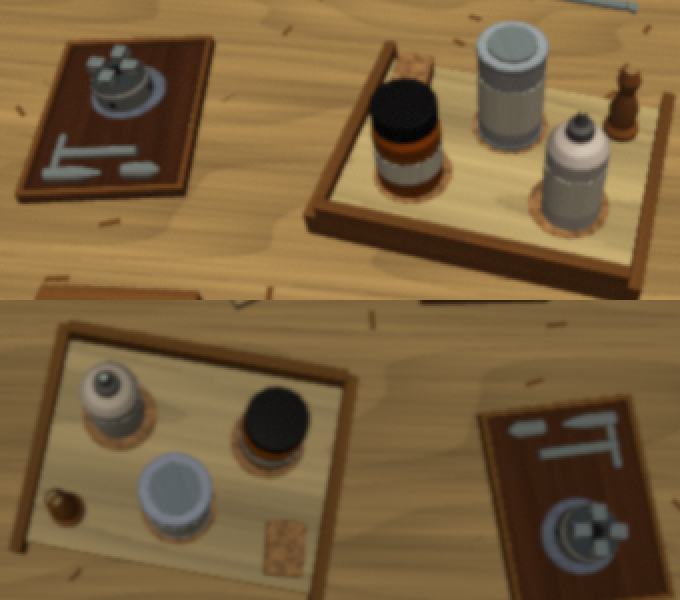

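The containers are back within about 1.5 mm (image shifts ≤1 px), and the skittle and block show zero shift. The chuck stands jaws up inside the pad. Handing in.

```bash
python3 -c "
from workcell import env
print(env.job_done())"
```

```text
the job is handed in; nothing more can be done
None
```

The job is done and handed in at about 53 s on the robot clock. I stood the can, bottle and jar in the carrying tray and set the chuck jaws up on the felt pad. Then I put the jar, bottle and can back on their own discs.

**Last checks:**
- **Containers:** comparing the fixed cameras with the first pictures, the bottle shifted at most 0.2 px, the jar 0.7 px and the can 1.0 px. That is within about 2 mm. All three are upright.
- **Skittle and sanding block:** zero shift in both views.
- **Chuck:** the wrist view after release put its centre about 3 mm from the pad's centre. I left it there, as it sits well inside the pad.
- **Forces:** contact forces seen stayed within a few newtons.

**What disagreed:**
- Triangulated heights came out 3–6 mm below the stated ones.
- Positions from the different cameras differed by 2–6 mm. I settled this with close wrist-camera looks before gripping.
- The first move calls were refused because rows need all five fields, so nothing moved.
- On the first transfer I overshot about 10 mm above the tray and corrected it before lowering the can.

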